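# Kit the panel's corner plates and knob before sanding

## Robot

A 6-joint arm with a two-finger parallel gripper is mounted at the origin on the work surface. World frame = base frame: x ahead of the robot, y to its left, z up, the work surface at z = 0. Lengths are in mm, angles in rad, forces in N, time in s.
With the tool pointing down it reaches from about 275 to 1000 mm from the base axis. Payload 8.4 kg.
Tool frame: the origin (TCP) lies at the very end of the fingers, on their centre line; the grasp point (between the pads) lies 19 mm behind it; z points along the fingers, y is the direction in which the jaws open and shut (so a half turn about z gives the same grasp; the last joint's range is limited). The gripper opens to 85 mm and grips with 20 to 120 N. Pads are 22 mm wide; open, the fingers measure 114 mm over their backs; the gripper's body (76 mm by 85 mm) begins 54 mm behind the grasp point. The pads swing forward as they close: fully open they stand 13 mm farther back than shut.
Start: joints at [-1.281, 0.353, 1.633, -0, 1.155, -0.002], TCP at [179.796, -598.583, 231.281] pointing down, gripper open.
Joint ranges: [-2.63, 2.63], [-0.92, 2.1], [0.06, 2.66], [-1.3, 4.44], [0, 2.69], [-3.02, 3.02]. Speed limits (rad/s): [2.22, 2.22, 2.79, 3.14, 3.14, 3.14].

## Interface

Orientations are given as [roll, pitch, yaw] about the fixed x, y, z axes, in that order (R = Rz(yaw) Ry(pitch) Rx(roll)).
In Python, from rig import r gives the robot as it stands.
- The arm moves only by the tool jog_arm, never from a script. Its argument "moves" is a list of rows, each an object with "grip": the gripper command: -1 is fully open, 1 is shut, values between are in proportion; "translation": the shift along the tool's x, y, z in m, a list of three; "twist": the turn, a rotation vector about the tool's x, y, z in rad, a list of three. In form: [{"grip": grip, "translation": [dx, dy, dz], "twist": [ax, ay, az]}, ...]. A call has 1 to 10 rows; each row shifts and turns the commanded pose from where the row before left it, along the tool's axes as they then stand; what a row does not reach is not made up. A row lasts 1/12 s, in which the tool goes at most 41.7 mm and 7.16 degrees, less where a joint would pass 70% of its speed; a pose out of reach is approached as far as the arm can. A call with a gripper value outside its range is refused whole. The fingers move at their own pace and stop on an object; "squeeze" is the grip in N (left out, the last holds). Time passes only in rows, so rows that do not move let the fingers close. It gives the time, the measured TCP pose, the force and the opening at its end, in the units of the state.
- r.sense(): the state, without advancing time (a new reading comes with each control period).
- r.grab_frame(name): name is "side" or "top"; returns (picture, depth): 420x560x3 uint8, red, green, blue; 420x560 float32, mm along the optical axis (not along the pixel's ray), 0 where there is no reading.
- r.calibration(name): a dict with "fx", "fy", "cx", "cy" (pixels), "R" (3x3) and "t" (3): a world point X has camera coordinates R X + t. Camera axes: x right, y down, z forward; pixel columns grow to the right and rows downward; lengths in mm; the calibration is good to about 2 mm. A picture is of the moment at which its call begins. calibration takes no time and is no camera call.
- r.sign_off(): hands the job in, once; it reports no verdict.
The state is a dict: "clock": time; "qpos": joint angles; "qvel": joint speeds; "joint_efforts": joint torques, N m; "eef_pos": TCP position; "tcp_rot": TCP orientation; "contact_force": force on the tool from outside, world axes, zero at the start; "wrist_torque": the same for the moment, N m; "opening": opening from 0.0 (shut) to 1.0 (fully open).
Only numpy, scipy, OpenCV 4.12 (cv2) and the standard library are available. Lean on these libraries where they do the work, as an engineer would, in place of code of your own. Each camera call takes 0.05 s, during which the arm holds its last target.

## Task

Pack the hardware taken off the wooden panel into the grey tray: pile the three equal-armed L-shaped corner plates flat in the square bay, the one with the stud on top, each turned half round from the one below so that their arm ends overlap and the pile outlines one neat square, and stand the knob upright on its foot in the narrow bay. Leave the uneven L-plate, the T-plate, the sanding block and the filler tin where they lie.

Things in the scene. Friction and masses are not known exactly. Their poses are not given: they have to be found in the camera images.
- plate_a_heel (a point): loose flat L-shaped aluminium plate, 12 mm thick, 0.14 kg, two equal arms 36 mm wide, 88 mm long outside; plain, with flush screw heads. Point: underside, middle of the heel (36 mm square where the arms meet). x along one arm, y along the other, each ending 70 mm from here; centre of the 88 mm square at x 26, y 26 mm, of mass at x 16, y 16. z up.
- plate_b_heel (a point): loose flat L-shaped aluminium plate, 12 mm thick, 0.14 kg, two equal arms 36 mm wide, 88 mm long outside; plain, twin of the other plain one. Point: underside, middle of the heel (36 mm square where the arms meet). x along one arm, y along the other, each ending 70 mm from here; centre of the 88 mm square at x 26, y 26 mm, of mass at x 16, y 16. z up.
- plate_stud_heel (a point): loose flat L-shaped aluminium plate, 12 mm thick, 0.14 kg, two equal arms 36 mm wide, 88 mm long outside; with an upright steel stud (12 mm wide, 18 mm tall) on top of its heel. Point: underside, middle of the heel (36 mm square where the arms meet). x along one arm, y along the other, each ending 70 mm from here; centre of the 88 mm square at x 26, y 26 mm, of mass at x 16, y 16. z up.
- knob: round aluminium cabinet knob, 34 mm tall, loose, 0.06 kg, standing on a 40 mm wide, 6 mm thick foot; narrow neck, then a head 34 mm wide from 18 to 30 mm above the foot's underside. Origin: centre of its underside, z up.
- uneven_plate: look-alike: flat L-shaped aluminium plate with unequal, narrower arms (106 mm along its x, 64 mm along its y, 26 mm wide, 12 mm thick). Origin: underside, centre of its 106 by 64 mm outline. It does not belong in the tray.
- tee_plate: look-alike: flat T-shaped aluminium plate, 88 by 88 mm outline, arms 30 mm wide, 12 mm thick, stem along its +y. Origin: underside, centre of the outline. It does not belong in the tray.
- tray: grey kit tray, fixed, 228 mm (its x) by 148 mm (its y), walls 4 mm, floor 4 mm thick; rims and divider stand 12 mm above the bench, 8 mm above the tray's floor. Origin: centre of its underside, z up. Square bay: inside x -110 to 30, y -70 to 70 mm (centre x -40, y 0). Narrow bay: inside x 34 to 110, y -70 to 70 mm (centre x 72, y 0).
- sanding_block: bystander: cork sanding block with a dark rubber sole, 70 by 110 by 36 mm, beyond the work. Origin: centre of its underside.
- filler_tin: bystander: round tin of filler, 72 mm in diameter, 85 mm tall, beyond the work. Origin: centre of its underside.
Mind the look-alikes: they are no part of the job. What is shaped like the knob but blue is not meant.

How it is judged:
By the outcome, as a careful person would: the job done as asked, in the order asked, and still so for the second after the job is handed in, with the robot touching nothing.
It also fails if it takes over 99 s, if anything falls off the work surface, if the arm or the gripper's body presses on something with over 40 N, if the wrist force passes 120 N, or if a joint passes its speed limit or range.

## Working session

There is one attempt and no reset: what is moved stays moved. The work goes in short steps, Python scripts to look and compute and a tool call to move; the robot and the scene stay as the last step left them, time stands still between calls to the robot, and variables do not carry over. Pictures are saved under pics/ and viewed, and the job is handed in when it is done.

Besides the shell and the picture viewer there is one more tool, called after ">>>" as name([rows], argument=value, ...), one row to a line, values as JSON. jog_arm: Moves the arm, as the interface text tells. Its arguments: {"type":"object","properties":{"moves":{"type":"array"},"squeeze":{"type":"number"}},"required":["moves"]}

```bash
mkdir -p pics; ls
python3 - <<'E'
from rig import r
import cv2,numpy as np
s=r.sense();print({k:np.round(v,3).tolist() for k,v in s.items()})
for n in("top","side"):
    p,d=r.grab_frame(n);np.savez(f"{n}0.npz",p=p,d=d);cv2.imwrite(f"pics/{n}0.png",p[...,::-1])
    c=r.calibration(n);print(n,{k:np.round(v,3).tolist() for k,v in c.items()})
E
```

```text
pics
{'clock': 0.0, 'qpos': [-1.281, 0.354, 1.634, -0.0, 1.155, -0.002], 'qvel': [-0.0, -0.0, -0.0, 0.0, 0.0, 0.001], 'joint_efforts': [-0.001, -60.526, -34.207, -0.0, 0.009, -0.0], 'eef_pos': [179.635, -598.123, 230.578], 'tcp_rot': [-3.14, 0.0, 0.292], 'contact_force': [-0.691, -0.087, 0.106], 'wrist_torque': [-0.008, 0.024, 0.018], 'opening': 0.997}
top {'fx': 515.994, 'fy': 515.994, 'cx': 282.13, 'cy': 213.262, 'R': [[0.016, -0.999, 0.036], [-0.982, -0.022, -0.186], [0.187, -0.032, -0.982]], 't': [42.092, 547.105, 1033.649]}
side {'fx': 495.081, 'fy': 495.081, 'cx': 277.444, 'cy': 208.869, 'R': [[0.998, -0.061, 0.01], [-0.023, -0.515, -0.857], [0.058, 0.855, -0.515]], 't': [-556.269, 77.873, 1115.065]}
```

View pics/top0.png

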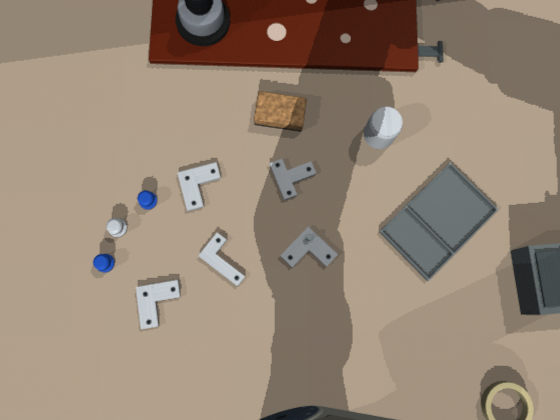

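View pics/side0.png

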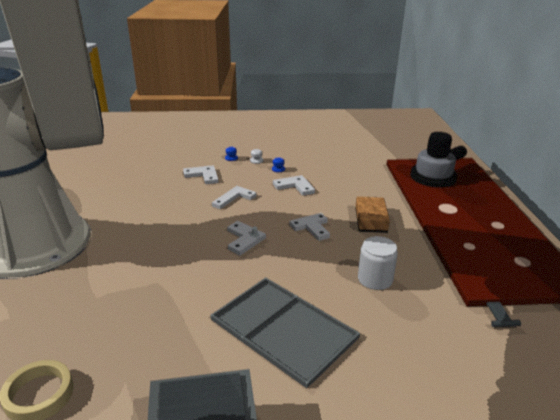

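Top view: two plain equal L plates are near (199,185) and (157,302). The uneven L is near (222,260), the T near (292,178) and the stud plate near (309,247). The tray is at (438,220). The silver knob is at (116,227), with blue look-alikes at (147,200) and (104,263). I'll enlarge to confirm.

Run:
```python
import cv2,numpy as np
p=np.load("top0.npz")["p"][...,::-1]
cv2.imwrite("pics/c1.png",cv2.resize(p[145:335,85:345],None,fx=3,fy=3,interpolation=cv2.INTER_CUBIC))
cv2.imwrite("pics/c2.png",cv2.resize(p[150:290,370:510],None,fx=4,fy=4,interpolation=cv2.INTER_CUBIC))
p=np.load("side0.npz")["p"][...,::-1]
cv2.imwrite("pics/c3.png",cv2.resize(p[135:265,170:350],None,fx=4,fy=4,interpolation=cv2.INTER_CUBIC))
```

```text
(no output)
```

View pics/c1.png

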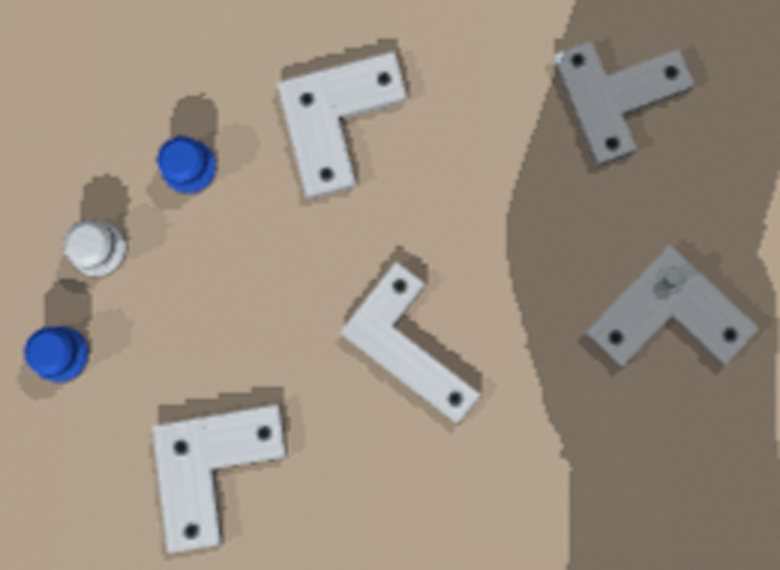

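View pics/c2.png

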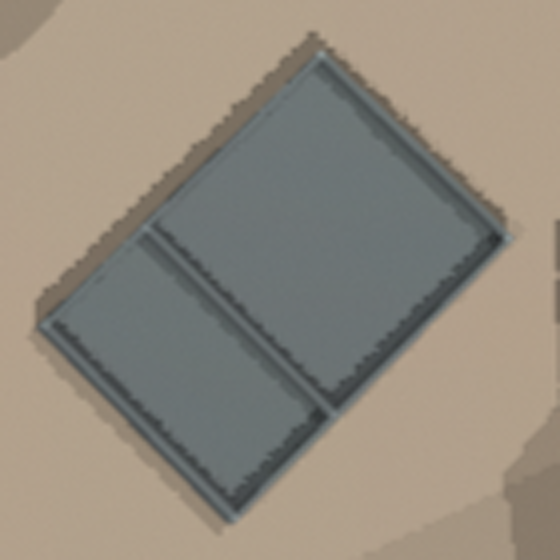

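View pics/c3.png

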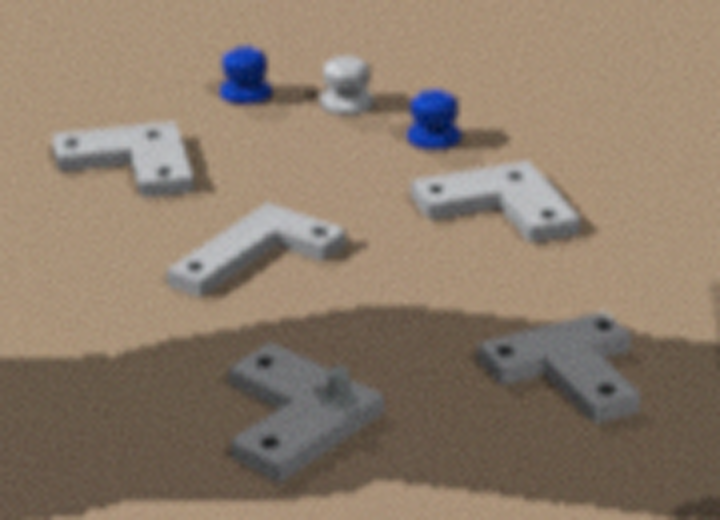

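c1 and c3 confirm the parts. The equal-arm plain plates, with both arms 88 long, are at top-view (199,185) and (157,302), and the stud plate is at (309,247). The uneven one has a long and a short arm, and the T is a T. The silver knob stands between the two blue ones. Next I fit poses.

```bash
cat > h.py <<'E'
import numpy as np,cv2
from rig import r
from scipy.optimize import minimize
def cal(n):
    c=r.calibration(n);return {k:np.array(v) for k,v in c.items()}
def cloud(n,d):
    c=cal(n);v,u=np.mgrid[0:d.shape[0],0:d.shape[1]]
    P=np.stack([(u-c['cx'])/c['fx']*d,(v-c['cy'])/c['fy']*d,d],-1)
    return (P-c['t'])@c['R']
def onplane(n,uv,z):
    c=cal(n);uv=np.atleast_2d(uv).astype(float)
    ray=np.stack([(uv[:,0]-c['cx'])/c['fx'],(uv[:,1]-c['cy'])/c['fy'],np.ones(len(uv))],-1)@c['R']
    o=-c['R'].T@c['t'];s=(z-o[2])/ray[:,2]
    return o+s[:,None]*ray
def proj(n,X):
    c=cal(n);Y=np.atleast_2d(X)@c['R'].T+c['t'];return np.stack([Y[:,0]/Y[:,2]*c['fx']+c['cx'],Y[:,1]/Y[:,2]*c['fy']+c['cy']],-1)
L=np.array([[-18,-18],[70,-18],[70,18],[18,18],[18,70],[-18,70]],float)
def xf(poly,p):
    c,s=np.cos(p[2]),np.sin(p[2]);return poly@np.array([[c,s],[-s,c]])+p[:2]
E
python3 - <<'E'
from h import *
for n in("top","side"):
    d=np.load(n+"0.npz")["d"];W=cloud(n,d)
    H=W[...,2]
    for nm,uv in dict(table=(250,330) if n=="top" else (140,220)).items():
        q=H[uv[1]-5:uv[1]+6,uv[0]-5:uv[0]+6];print(n,nm,q.mean(),q.std())
    g=(W[...,0]>200)&(W[...,0]<800)&(abs(W[...,1])<500)&(d>0)
    m=((H>6)&(H<60)&g).astype(np.uint8)
    k,lab,st,ce=cv2.connectedComponentsWithStats(m)
    for i in range(1,k):
        if st[i,4]>80: 
            q=H[lab==i];print(i,st[i],W[lab==i].mean(0).round(1),np.percentile(q,[5,50,95]).round(1))
E
```

```text
top table 0.9010644537227336 1.9203614943552823
2 [ 254  102   53   29 1251] [771.1  59.2  34.3] [17.1 36.2 39.9]
35 [364 121  32  28 288] [ 719.5 -150.5   34.2] [ 9.9 33.3 57.8]
181 [270 159  47  41 903] [637.   34.3  12.8] [ 9.2 12.7 16.4]
197 [ 178  162   43   50 1062] [615.6 239.8  13.1] [ 9.6 13.1 16.7]
199 [ 380  163  119  118 1215] [ 538.8 -288.9   10.8] [ 6.4 11.  15.3]
298 [138 190  20  19 277] [574.2 341.7  27.6] [ 7.1 32.7 37.7]
521 [106 218  21  19 288] [512.8 401.7  27.7] [ 7.7 33.  37.5]
586 [ 281  227   57   40 1094] [476.8  -7.4  13.2] [ 9.4 12.9 16.8]
627 [198 233  47  53 845] [449.4 181.9  13.1] [ 9.4 13.1 16.8]
775 [511 248  25  67 841] [ 413.9 -460.4   33.3] [ 8.8 33.4 57.1]
796 [ 93 254  22  18 303] [438.2 422.3  27.9] [ 7.6 33.2 38. ]
899 [ 136  280   45   50 1213] [361.4 315.6  13.5] [ 9.8 13.5 17. ]
1346 [492 381  29   6 119] [ 203.9 -414.    22.6] [ 8.8 24.9 27.8]
side table 2.1059947536601236 1.2065924484590196
1 [225 146  13  15 144] [442.7 418.6  22.8] [ 7.5 24.2 38.2]
16 [250 148  14  15 148] [518.3 399.   22.7] [ 7.4 24.5 37.4]
59 [272 157  13  15 157] [580.2 337.4  23.1] [ 7.2 25.2 37.7]
83 [183 165  35  19 379] [364.3 310.4  13.9] [ 8.1 14.5 17.1]
119 [273 175  42  20 435] [618.9 233.9  13.8] [ 7.7 14.5 16.9]
159 [212 186  44  22 401] [453.3 176.8  13.3] [ 7.1 14.1 16.6]
172 [355 196  28  36 758] [774.2  39.6  32. ] [10.4 37.5 40.2]
195 [290 212  40  27 576] [640.7  29.3  13.5] [ 7.5 14.2 16.4]
201 [227 220  39  34 722] [480.4 -13.3  14.2] [ 7.9 14.2 19.3]
214 [358 255  38  35 777] [ 738.5 -191.9   33.7] [ 9.2 33.8 57.5]
219 [ 210  277  150  109 4705] [ 551.5 -298.1    8.8] [ 6.1  7.3 14.6]
247 [ 55 368  18  41 397] [ 206.5 -425.7   20.9] [ 8.  24.3 27.7]
```

```bash
cat >> h.py <<'E'
def soft(p):
    f=p.astype(float);q=(f[...,0]+4)/(f[...,2]+4)   # R/B: tan ~1.3, grey ~1
    return q
def render(n,poly,z0,z1,shape,S=6,off=(0,0)):
    im=np.zeros((shape[0]*S,shape[1]*S),np.uint8)
    a=proj(n,np.c_[poly,np.full(len(poly),z0)]);b=proj(n,np.c_[poly,np.full(len(poly),z1)])
    f=lambda q:np.round(((q-off+0.5)*S-0.5)*16).astype(np.int32)
    cv2.fillPoly(im,[f(a)],1,shift=4);cv2.fillPoly(im,[f(b)],1,shift=4)
    for i in range(len(poly)):
        j=(i+1)%len(poly);cv2.fillPoly(im,[f(np.array([a[i],a[j],b[j],b[i]]))],1,shift=4)
    return cv2.resize(im.astype(np.float32),(shape[1],shape[0]),interpolation=cv2.INTER_AREA)
def fit(n,p,poly,z0,z1,p0,pad=12,mf=None):
    uv=proj(n,np.c_[xf(poly,p0),np.full(len(poly),(z0+z1)/2)])
    lo=np.maximum(np.floor(uv.min(0)).astype(int)-pad,0);hi=np.ceil(uv.max(0)).astype(int)+pad
    q=p[lo[1]:hi[1],lo[0]:hi[0]]
    M=(mf or (lambda q:np.clip((1.22-soft(q))/0.14,0,1)))(q)
    def c(v): return abs(render(n,xf(poly,v),z0,z1,M.shape,6,lo)-M).sum()
    best=None
    for k in range(2):
        x0=p0 if best is None else best.x
        e=minimize(c,x0,method="Nelder-Mead",options=dict(initial_simplex=np.array([x0,x0+[8,0,0],x0+[0,8,0],x0+[0,0,.15]]) if k==0 else x0+np.array([[0,0,0],[2,0,0],[0,2,0],[0,0,.04]]),xatol=.02,fatol=.02))
        best=e
    return best.x,best.fun,M.sum()
rect=lambda a,b:np.array([[-a,-b],[a,-b],[a,b],[-a,b]],float)/2
E
python3 - <<'E'
from h import *
p=np.load("top0.npz")["p"]
for uv in [(250,330),(330,330),(199,185),(309,247),(150,290),(295,330),(440,210),(290,230)]: print(uv,p[uv[1],uv[0]],soft(p)[uv[1],uv[0]].round(2))
# heel guesses from pixels (top)
G={}
for nm,h,e in [("a",(187,178),(213,171)),("b",(145,294),(173,289)),("s",(308,238),(291,257))]:
    H,E=onplane("top",[h,e],12)[:,:2]
    G[nm]=[(H,np.arctan2(*(E-H)[::-1]))]
for nm,other in [("a",(193,203)),("b",(149,322)),("s",(328,256))]:
    H,y=G[nm][0];O=onplane("top",[other],12)[0,:2];yo=np.arctan2(*(O-H)[::-1])
    d=(yo-y+np.pi)%(2*np.pi)-np.pi
    y0=y if d>0 else yo
    p0=np.array([*H,y0])
    for n in("top","side"):
        im=np.load(n+"0.npz")["p"]
        x,f,m=fit(n,im,L,0,12,p0);print(nm,n,p0.round(2),x.round(2),np.round([f,m],1))
A=onplane("top",[(380,231),(424.5+5,278),(450,163),(496,210)],12)[:,:2];c=A.mean(0)
v=A[2]-A[0];y0=np.arctan2(v[1],v[0]) # from narrow-end to square-end => tray -x
p0=np.array([*c,y0+np.pi]);print(A.round(0))
for n in("top","side"):
    im=np.load(n+"0.npz")["p"]
    x,f,m=fit(n,im,rect(228,148),0,12,p0);print("tray",n,p0.round(2),x.round(2),np.round([f,m],1))
E
```

```text
(250, 330) [178 161 141] 1.26
(330, 330) [121 108  96] 1.25
(199, 185) [80 72 62] 1.27
(309, 247) [133 138 141] 0.94
(150, 290) [197 204 210] 0.94
(295, 330) [122 110  96] 1.26
(440, 210) [109 117 117] 0.93
(290, 230) [123 110  96] 1.27
a top [627.39 261.18  -2.87] [628.54 262.04  -2.84] [  62.7 1172.6]
a side [627.39 261.18  -2.87] [631.36 265.78  -2.85] [118.3 593.7]
b top [374.84 336.06  -2.94] [375.51 336.91  -2.95] [  59.9 1307.4]
b side [374.84 336.06  -2.94] [377.72 341.31  -2.95] [ 65.7 471.5]
s top [500.37  -5.41   2.43] [500.87  -5.9    2.4 ] [  51.8 1175.8]
s side [500.37  -5.41   2.43] [504.01  -2.51   2.4 ] [ 25.6 785.1]
[[ 519. -162.]
 [ 419. -268.]
 [ 677. -324.]
 [ 572. -422.]]
tray top [ 546.7  -293.99    2.35] [ 547.07 -294.61    2.35] [  46.4 6998.1]
tray side [ 546.7  -293.99    2.35] [ 549.91 -292.54    2.34] [1820.7 9853.2]
```

```bash
cat >> h.py <<'E'
def delta(tx,ty,tz,tyaw=None):
    s=r.sense();x,y,z=s['eef_pos'];w=s['tcp_rot'][2];c,k=np.cos(w),np.sin(w)
    dX,dY=tx-x,ty-y
    d=np.array([c*dX+k*dY,k*dX-c*dY,-(tz-z)])
    print("pos",np.round(s['eef_pos'],1),"rot",np.round(s['tcp_rot'],3),"F",np.round(s['contact_force'],1),"op",round(float(s['opening']),3),"t",round(float(s['clock']),2),"q6",round(float(s['qpos'][5]),2))
    print("tool-frame delta mm (before turn)",d.round(1),"rows>=",int(np.ceil(np.linalg.norm(d)/41.5)))
    if tyaw is not None:
        dy=(tyaw-w+np.pi)%(2*np.pi)-np.pi;print("twist z",round(-dy,3),"rows>=",int(np.ceil(abs(dy)/.1249)))
        # delta if turned first
        c,k=np.cos(tyaw),np.sin(tyaw);print("delta if turned first",np.round([c*dX+k*dY,k*dX-c*dY,-(tz-z)],1))
E
python3 -c "
from h import *
delta(589.8,251.6,100,.297)"
```

```text
pos [ 179.7 -598.2  230.7] rot [-3.14  -0.     0.292] F [ 0.  -0.   0.1] op 0.999 t 0.1 q6 -0.0
tool-frame delta mm (before turn) [ 637.3 -695.9  130.7] rows>= 23
twist z -0.005 rows>= 1
delta if turned first [ 640.9 -692.6  130.7]
```

>>> jog_arm([
  {"grip": -1,"translation": [0.0256,-0.0277,0.0052],"twist": [0,0,-0.005]},
  {"grip": -1,"translation": [0.0256,-0.0277,0.0052],"twist": [0,0,0]},
  {"grip": -1,"translation": [0.0256,-0.0277,0.0052],"twist": [0,0,0]},
  {"grip": -1,"translation": [0.0256,-0.0277,0.0052],"twist": [0,0,0]},
  {"grip": -1,"translation": [0.0256,-0.0277,0.0052],"twist": [0,0,0]},
  {"grip": -1,"translation": [0.0256,-0.0277,0.0052],"twist": [0,0,0]},
  {"grip": -1,"translation": [0.0256,-0.0277,0.0052],"twist": [0,0,0]},
  {"grip": -1,"translation": [0.0256,-0.0277,0.0052],"twist": [0,0,0]},
  {"grip": -1,"translation": [0.0256,-0.0277,0.0052],"twist": [0,0,0]},
  {"grip": -1,"translation": [0.0256,-0.0277,0.0052],"twist": [0,0,0]},
], squeeze=40)

```text
clock: 0.93
eef_pos: [344.0, -257.1, 179.0]
tcp_rot: [-3.142, -0.0, 0.296]
contact_force: [0.1, -0.9, -0.1]
opening: 0.998
```

>>> jog_arm([
  {"grip": -1,"translation": [0.0256,-0.0277,0.0052],"twist": [0,0,0]},
  {"grip": -1,"translation": [0.0256,-0.0277,0.0052],"twist": [0,0,0]},
  {"grip": -1,"translation": [0.0256,-0.0277,0.0052],"twist": [0,0,0]},
  {"grip": -1,"translation": [0.0256,-0.0277,0.0052],"twist": [0,0,0]},
  {"grip": -1,"translation": [0.0256,-0.0277,0.0052],"twist": [0,0,0]},
  {"grip": -1,"translation": [0.0256,-0.0277,0.0052],"twist": [0,0,0]},
  {"grip": -1,"translation": [0.0256,-0.0277,0.0052],"twist": [0,0,0]},
  {"grip": -1,"translation": [0.0256,-0.0277,0.0052],"twist": [0,0,0]},
  {"grip": -1,"translation": [0.0256,-0.0277,0.0052],"twist": [0,0,0]},
  {"grip": -1,"translation": [0.0256,-0.0277,0.0052],"twist": [0,0,0]},
])

```text
clock: 1.77
eef_pos: [507.8, 82.8, 126.8]
tcp_rot: [-3.142, 0.0, 0.297]
contact_force: [0.7, -0.6, 0.5]
opening: 1.005
```

```bash
python3 -c "
from h import *
delta(589.8,251.6,60,.297)"
```

```text
pos [507.8  82.8 126.8] rot [-3.142  0.     0.297] F [ 0.7 -0.6  0.5] op 1.005 t 1.77 q6 1.43
tool-frame delta mm (before turn) [ 127.8 -137.4   66.8] rows>= 5
twist z 0.0 rows>= 1
delta if turned first [ 127.8 -137.4   66.8]
```

>>> jog_arm([
  {"grip": -1,"translation": [0.0213,-0.0229,0.0111],"twist": [0,0,0]},
  {"grip": -1,"translation": [0.0213,-0.0229,0.0111],"twist": [0,0,0]},
  {"grip": -1,"translation": [0.0213,-0.0229,0.0111],"twist": [0,0,0]},
  {"grip": -1,"translation": [0.0213,-0.0229,0.0111],"twist": [0,0,0]},
  {"grip": -1,"translation": [0.0213,-0.0229,0.0111],"twist": [0,0,0]},
  {"grip": -1,"translation": [0.0213,-0.0229,0.0111],"twist": [0,0,0]},
  {"grip": -1,"translation": [0,0,0],"twist": [0,0,0]},
])

```text
clock: 2.35
eef_pos: [590.8, 253.9, 58.5]
tcp_rot: [-3.141, -0.001, 0.299]
contact_force: [-1.1, 0.1, -0.1]
opening: 0.997
```

Run:
```python
from h import *
delta(589.8,251.6,2,.297)
p,d=r.grab_frame("top");a=p[130:250,120:280]
p2,d=r.grab_frame("side");b=p2[80:230,220:380]
cv2.imwrite("pics/a1.png",np.hstack([cv2.resize(a,(400,300)),cv2.resize(b,(320,300))])[...,::-1])
```

```text
pos [590.8 253.9  58.5] rot [-3.141e+00 -1.000e-03  2.990e-01] F [-1.1  0.1 -0.1] op 0.997 t 2.35 q6 1.67
tool-frame delta mm (before turn) [-1.7  1.9 56.5] rows>= 2
twist z 0.002 rows>= 1
delta if turned first [-1.7  1.9 56.5]
```

View pics/a1.png

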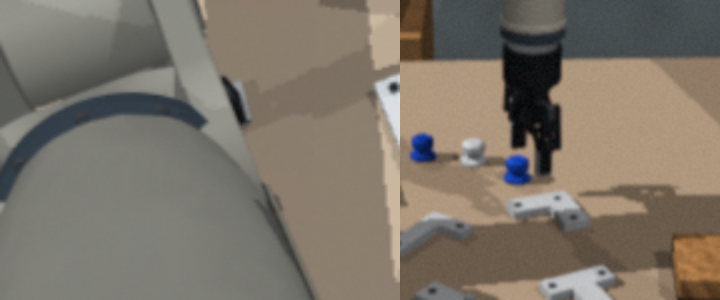

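Side crop: the gripper hovers above plate A, with a blue knob close to the outer finger, so I partly close before descending.

>>> jog_arm([
  {"grip": -0.3,"translation": [-0.0017,0.0019,0.01],"twist": [0,0,0.002]},
  {"grip": -0.3,"translation": [0,0,0],"twist": [0,0,0]},
  {"grip": -0.3,"translation": [0,0,0.016],"twist": [0,0,0]},
  {"grip": -0.3,"translation": [0,0,0.016],"twist": [0,0,0]},
  {"grip": -0.3,"translation": [0,0,0.009],"twist": [0,0,0]},
  {"grip": -0.3,"translation": [0,0,0.005],"twist": [0,0,0]},
  {"grip": -0.3,"translation": [0,0,0],"twist": [0,0,0]},
  {"grip": -0.3,"translation": [0,0,0],"twist": [0,0,0]},
], squeeze=20)

```text
clock: 3.12
eef_pos: [588.5, 246.9, 4.9]
tcp_rot: [3.142, 0.0, 0.294]
contact_force: [0.3, 0.8, -0.1]
opening: 0.65
```

>>> jog_arm([
  {"grip": 1,"translation": [0,0,0],"twist": [0,0,0]},
  {"grip": 1,"translation": [0,0,0],"twist": [0,0,0]},
  {"grip": 1,"translation": [0,0,0],"twist": [0,0,0]},
  {"grip": 1,"translation": [0,0,0],"twist": [0,0,0]},
  {"grip": 1,"translation": [0,0,0],"twist": [0,0,0]},
  {"grip": 1,"translation": [0,0,0],"twist": [0,0,0]},
])

```text
clock: 3.62
eef_pos: [589.1, 247.5, 5.7]
tcp_rot: [-3.142, -0.001, 0.295]
contact_force: [-0.1, -1.0, 6.7]
opening: 0.41
```

Run:
```python
from h import *
delta(589.8,251.6,2,.297)
```

```text
pos [589.1 247.5   5.7] rot [-3.142e+00 -1.000e-03  2.950e-01] F [-0.1 -1.   6.7] op 0.41 t 3.62 q6 1.67
tool-frame delta mm (before turn) [ 1.8 -3.7  3.7] rows>= 1
twist z -0.002 rows>= 1
delta if turned first [ 1.9 -3.7  3.7]
```

>>> jog_arm([
  {"grip": 1,"translation": [0,0,0],"twist": [0,0,0]},
  {"grip": 1,"translation": [0,0,0],"twist": [0,0,0]},
  {"grip": 1,"translation": [0,0,0],"twist": [0,0,0]},
])

```text
clock: 3.87
eef_pos: [589.1, 247.5, 5.6]
tcp_rot: [-3.142, -0.001, 0.295]
contact_force: [-0.6, -1.0, 6.1]
opening: 0.413
```

>>> jog_arm([
  {"grip": 1,"translation": [0,0,0],"twist": [0,0,0]},
])

```text
clock: 3.95
eef_pos: [589.1, 247.5, 5.7]
tcp_rot: [-3.142, -0.001, 0.295]
contact_force: [-0.8, -1.8, 6.9]
opening: 0.412
```

>>> jog_arm([
  {"grip": 1,"translation": [0,0,0],"twist": [0,0,0]},
])

```text
clock: 4.03
eef_pos: [589.1, 247.5, 5.7]
tcp_rot: [-3.142, -0.001, 0.295]
contact_force: [-0.9, -1.5, 6.7]
opening: 0.415
```

>>> jog_arm([
  {"grip": -0.3,"translation": [0,0,0],"twist": [0,0,0]},
  {"grip": -0.3,"translation": [0,0,0],"twist": [0,0,0]},
  {"grip": -0.3,"translation": [0,0,0],"twist": [0,0,0]},
  {"grip": -0.3,"translation": [0,0,-0.015],"twist": [0,0,0]},
  {"grip": -0.3,"translation": [0,0,-0.025],"twist": [0,0,0]},
  {"grip": -0.3,"translation": [0,0,0],"twist": [0,0,-0.1208]},
  {"grip": -0.3,"translation": [0,0,0],"twist": [0,0,-0.1208]},
  {"grip": -0.3,"translation": [0,0,0],"twist": [0,0,-0.1208]},
  {"grip": -0.3,"translation": [0,0,0],"twist": [0,0,-0.1208]},
  {"grip": -0.3,"translation": [0,0,0],"twist": [0,0,-0.1208]},
])

```text
clock: 4.87
eef_pos: [588.4, 247.3, 44.6]
tcp_rot: [-3.141, 0.0, 0.905]
contact_force: [0.1, 0.6, 0.6]
opening: 0.645
```

>>> jog_arm([
  {"grip": -0.3,"translation": [0,0,0],"twist": [0,0,-0.1208]},
  {"grip": -0.3,"translation": [0,0,0],"twist": [0,0,-0.1208]},
  {"grip": -0.3,"translation": [0,0,0],"twist": [0,0,-0.1208]},
  {"grip": -0.3,"translation": [0,0,0],"twist": [0,0,-0.1208]},
  {"grip": -0.3,"translation": [0,0,0],"twist": [0,0,-0.1208]},
  {"grip": -0.3,"translation": [0,0,0],"twist": [0,0,-0.1208]},
  {"grip": -0.3,"translation": [0,0,0],"twist": [0,0,-0.1208]},
  {"grip": -0.3,"translation": [0,0,0],"twist": [0,0,-0.1208]},
  {"grip": -0.3,"translation": [0,0,0],"twist": [0,0,0]},
  {"grip": -0.3,"translation": [0,0,0],"twist": [0,0,0]},
])

```text
clock: 5.7
eef_pos: [588.4, 247.3, 44.6]
tcp_rot: [-3.141, -0.0, 1.861]
contact_force: [-0.5, -0.0, -0.7]
opening: 0.651
```

Run:
```python
from h import *
delta(643.3,220.1,6,1.866)
```

```text
pos [588.4 247.3  44.6] rot [-3.141 -0.     1.861] F [-0.5 -0.  -0.7] op 0.651 t 5.7 q6 0.1
tool-frame delta mm (before turn) [-41.8  44.8  38.6] rows>= 2
twist z -0.005 rows>= 1
delta if turned first [-42.   44.6  38.6]
```

>>> jog_arm([
  {"grip": -0.3,"translation": [-0.021,0.0224,0],"twist": [0,0,-0.005]},
  {"grip": -0.3,"translation": [-0.0208,0.0223,0],"twist": [0,0,0]},
  {"grip": -0.3,"translation": [0,0,0],"twist": [0,0,0]},
  {"grip": -0.3,"translation": [0,0,0.02],"twist": [0,0,0]},
  {"grip": -0.3,"translation": [0,0,0.015],"twist": [0,0,0]},
  {"grip": -0.3,"translation": [0,0,0.0045],"twist": [0,0,0]},
  {"grip": -0.3,"translation": [0,0,0],"twist": [0,0,0]},
  {"grip": 1,"translation": [0,0,0],"twist": [0,0,0]},
  {"grip": 1,"translation": [0,0,0],"twist": [0,0,0]},
  {"grip": 1,"translation": [0,0,0],"twist": [0,0,0]},
])

```text
clock: 6.53
eef_pos: [643.9, 220.8, 6.0]
tcp_rot: [3.14, -0.0, 1.87]
contact_force: [-0.1, -0.1, -1.4]
opening: 0.412
```

>>> jog_arm([
  {"grip": 1,"translation": [0,0,0],"twist": [0,0,0]},
  {"grip": 1,"translation": [0,0,0],"twist": [0,0,0]},
], squeeze=60)

```text
clock: 6.7
eef_pos: [643.9, 220.7, 6.0]
tcp_rot: [3.141, -0.0, 1.87]
contact_force: [-1.1, 0.7, 3.1]
opening: 0.395
```

Run:
```python
from h import *
delta(643.3,220.1,6,1.866)
im=[]
for n,sl in (("top",np.s_[130:250,120:280]),("side",np.s_[80:230,220:380])):
    p,d=r.grab_frame(n);np.savez(n+"1.npz",p=p,d=d);a=p[sl];im.append(cv2.resize(a,(int(a.shape[1]*360/a.shape[0]),360)))
cv2.imwrite("pics/a2.png",np.hstack(im)[...,::-1])
```

```text
pos [643.9 220.7   6. ] rot [ 3.141 -0.     1.87 ] F [-1.1  0.7  3.1] op 0.395 t 6.7 q6 0.03
tool-frame delta mm (before turn) [-0.5 -0.7 -0. ] rows>= 1
twist z 0.004 rows>= 1
delta if turned first [-0.5 -0.7 -0. ]
```

View pics/a2.png

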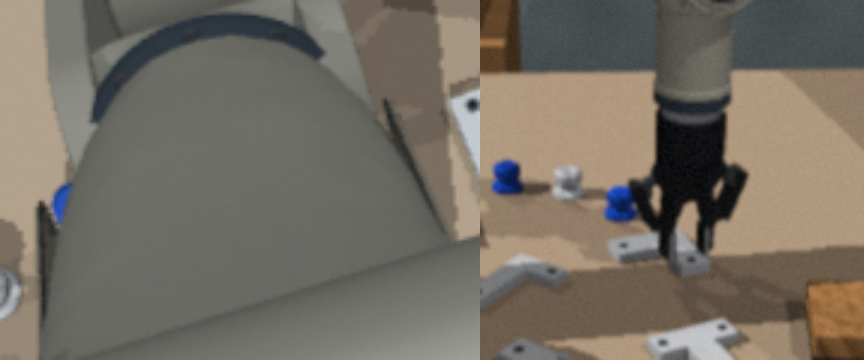

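A is held by its second arm, with the heel 41.8 mm along tool +x. Next I lift and carry it.

Run:
```python
from h import *
delta(605.7,-315.3,110,2.35)
```

```text
pos [643.9 220.8   6. ] rot [ 3.141 -0.     1.87 ] F [-1.6  1.4  5.8] op 0.395 t 6.8 q6 0.03
tool-frame delta mm (before turn) [-501.  -194.5 -104. ] rows>= 14
twist z -0.48 rows>= 4
delta if turned first [-354.6 -403.8 -104. ]
```

>>> jog_arm([
  {"grip": 1,"translation": [0,0,-0.01],"twist": [0,0,0]},
  {"grip": 1,"translation": [0,0,-0.03],"twist": [0,0,0]},
  {"grip": 1,"translation": [0,0,-0.035],"twist": [0,0,0]},
  {"grip": 1,"translation": [0,0,-0.029],"twist": [0,0,0]},
  {"grip": 1,"translation": [0,0,0],"twist": [0,0,0]},
])

```text
clock: 7.22
eef_pos: [647.1, 221.5, 116.3]
tcp_rot: [3.132, -0.0, 1.87]
contact_force: [2.0, -0.0, -0.8]
opening: 0.394
```

Run:
```python
from h import *
delta(605.7,-315.3,110,2.35)
im=[]
for n,sl in (("side",np.s_[30:230,200:400]),):
    p,d=r.grab_frame(n);np.savez(n+"2.npz",p=p,d=d);a=p[sl];im.append(cv2.resize(a,(int(a.shape[1]*500/a.shape[0]),500)))
cv2.imwrite("pics/a3.png",np.hstack(im)[...,::-1])
```

```text
pos [647.1 221.5 116.3] rot [ 3.132 -0.     1.87 ] F [ 2.  -0.  -0.8] op 0.394 t 7.22 q6 0.03
tool-frame delta mm (before turn) [-500.7 -197.9    6.3] rows>= 13
twist z -0.48 rows>= 4
delta if turned first [-352.8 -406.7    6.3]
```

View pics/a3.png

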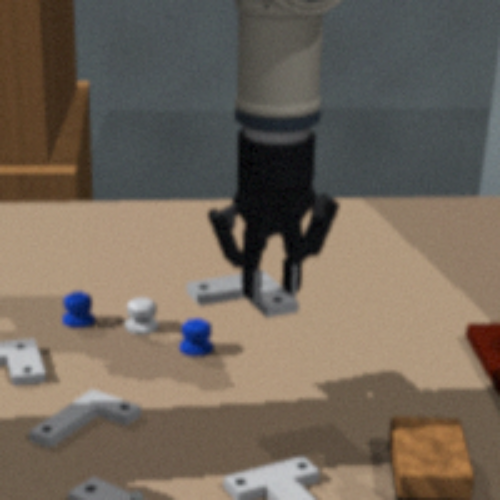

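>>> jog_arm([
  {"grip": 1,"translation": [-0.02,-0.0078,0],"twist": [0,0,0]},
  {"grip": 1,"translation": [-0.0358,-0.0139,0],"twist": [0,0,0]},
  {"grip": 1,"translation": [-0.0358,-0.0139,0],"twist": [0,0,0]},
  {"grip": 1,"translation": [-0.0358,-0.0139,0],"twist": [0,0,0]},
  {"grip": 1,"translation": [-0.0358,-0.0139,0],"twist": [0,0,0]},
  {"grip": 1,"translation": [-0.0358,-0.0139,0],"twist": [0,0,0]},
  {"grip": 1,"translation": [-0.0358,-0.0139,0],"twist": [0,0,0]},
  {"grip": 1,"translation": [-0.0358,-0.0139,0],"twist": [0,0,0]},
  {"grip": 1,"translation": [-0.0358,-0.0139,0],"twist": [0,0,0]},
  {"grip": 1,"translation": [-0.0358,-0.0139,0],"twist": [0,0,0]},
])

```text
clock: 8.1
eef_pos: [616.1, -147.5, 108.2]
tcp_rot: [-3.14, -0.001, 1.87]
contact_force: [0.8, -0.2, -1.4]
opening: 0.396
```

>>> jog_arm([
  {"grip": 1,"translation": [-0.0358,-0.0139,0],"twist": [0,0,0]},
  {"grip": 1,"translation": [-0.0358,-0.0139,0],"twist": [0,0,0]},
  {"grip": 1,"translation": [-0.0358,-0.0139,0],"twist": [0,0,0]},
  {"grip": 1,"translation": [-0.0358,-0.0139,0],"twist": [0,0,-0.08]},
  {"grip": 1,"translation": [-0.01,-0.0039,0],"twist": [0,0,-0.1]},
  {"grip": 1,"translation": [0,0,0],"twist": [0,0,-0.12]},
  {"grip": 1,"translation": [0,0,0],"twist": [0,0,-0.1]},
  {"grip": 1,"translation": [0,0,0],"twist": [0,0,-0.08]},
  {"grip": 1,"translation": [0,0,0],"twist": [0,0,0]},
  {"grip": 1,"translation": [0,0,0],"twist": [0,0,0]},
])

```text
clock: 8.93
eef_pos: [606.0, -309.5, 108.3]
tcp_rot: [-3.141, -0.001, 2.348]
contact_force: [-0.1, 0.3, -1.6]
opening: 0.395
```

>>> jog_arm([
  {"grip": 1,"translation": [0,0,0.02],"twist": [0,0,0]},
  {"grip": 1,"translation": [0,0,0.02],"twist": [0,0,0]},
  {"grip": 1,"translation": [0,0,0.01],"twist": [0,0,0]},
  {"grip": 1,"translation": [0,0,0],"twist": [0,0,0]},
  {"grip": 1,"translation": [0,0,0],"twist": [0,0,0]},
])

```text
clock: 9.35
eef_pos: [606.3, -309.4, 58.7]
tcp_rot: [-3.141, -0.001, 2.349]
contact_force: [0.5, -0.5, -1.3]
opening: 0.397
```

Run:
```python
from h import *
delta(605.7,-315.3,11,2.35)
im=[]
for n,sl in (("top",np.s_[130:300,350:520]),("side",np.s_[210:390,200:380])):
    p,d=r.grab_frame(n);np.savez(n+"3.npz",p=p,d=d);a=p[sl];im.append(cv2.resize(a,(int(a.shape[1]*400/a.shape[0]),400)))
cv2.imwrite("pics/a4.png",np.hstack(im)[...,::-1])
```

```text
pos [ 606.3 -309.4   58.7] rot [-3.141e+00 -1.000e-03  2.349e+00] F [ 0.5 -0.5 -1.3] op 0.397 t 9.35 q6 -1.25
tool-frame delta mm (before turn) [-3.8 -4.5 47.7] rows>= 2
twist z -0.001 rows>= 1
delta if turned first [-3.8 -4.5 47.7]
```

View pics/a4.png

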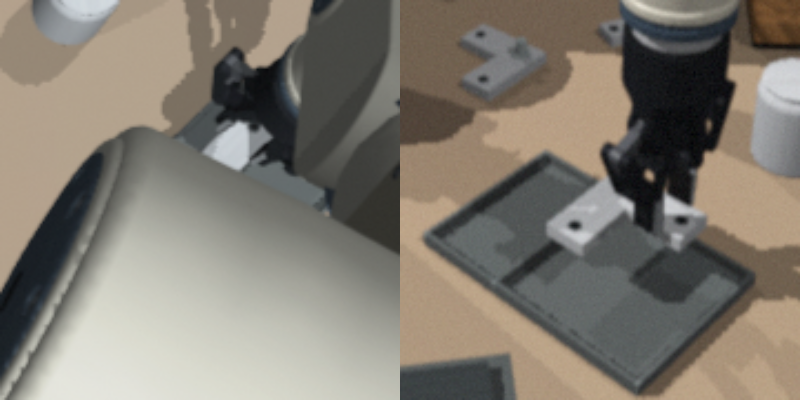

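The side view shows plate A level over the square bay. I lower it now.

>>> jog_arm([
  {"grip": 1,"translation": [-0.0038,-0.0045,0.012],"twist": [0,0,0]},
  {"grip": 1,"translation": [0,0,0.015],"twist": [0,0,0]},
  {"grip": 1,"translation": [0,0,0.01],"twist": [0,0,0]},
  {"grip": 1,"translation": [0,0,0.006],"twist": [0,0,0]},
  {"grip": 1,"translation": [0,0,0.003],"twist": [0,0,0]},
  {"grip": 1,"translation": [0,0,0.002],"twist": [0,0,0]},
  {"grip": 1,"translation": [0,0,0],"twist": [0,0,0]},
  {"grip": 1,"translation": [0,0,0],"twist": [0,0,0]},
])

```text
clock: 10.12
eef_pos: [606.3, -315.6, 11.4]
tcp_rot: [3.141, 0.0, 2.35]
contact_force: [0.3, -0.3, -0.8]
opening: 0.394
```

Run:
```python
from h import *
delta(605.7,-315.3,10,2.35)
```

```text
pos [ 606.3 -315.6   11.4] rot [3.141 0.    2.35 ] F [ 0.3 -0.3 -0.8] op 0.394 t 10.12 q6 -1.26
tool-frame delta mm (before turn) [ 0.7 -0.2  1.4] rows>= 1
twist z 0.0 rows>= 1
delta if turned first [ 0.7 -0.2  1.4]
```

>>> jog_arm([
  {"grip": 1,"translation": [0.0007,0,0.001],"twist": [0,0,0]},
  {"grip": 1,"translation": [0,0,0.001],"twist": [0,0,0]},
  {"grip": 1,"translation": [0,0,0],"twist": [0,0,0]},
  {"grip": 1,"translation": [0,0,0],"twist": [0,0,0]},
])

```text
clock: 10.45
eef_pos: [605.9, -315.2, 10.0]
tcp_rot: [3.141, 0.001, 2.35]
contact_force: [-0.7, 1.2, 5.5]
opening: 0.394
```

>>> jog_arm([
  {"grip": -0.3,"translation": [0,0,0],"twist": [0,0,0]},
  {"grip": -0.3,"translation": [0,0,0],"twist": [0,0,0]},
  {"grip": -0.3,"translation": [0,0,0],"twist": [0,0,0]},
  {"grip": -0.3,"translation": [0,0,-0.02],"twist": [0,0,0]},
  {"grip": -0.3,"translation": [0,0,-0.03],"twist": [0,0,0]},
  {"grip": -0.3,"translation": [0,0,-0.04],"twist": [0,0,0]},
], squeeze=20)

```text
clock: 10.95
eef_pos: [603.6, -314.1, 97.1]
tcp_rot: [-3.14, -0.005, 2.35]
contact_force: [1.0, -0.0, 0.5]
opening: 0.652
```

Run:
```python
from h import *
delta(376.6,339,100,-2.95)
```

```text
pos [ 603.6 -314.1   97.1] rot [-3.14  -0.005  2.35 ] F [ 1.  -0.   0.5] op 0.652 t 10.95 q6 -1.26
tool-frame delta mm (before turn) [624.1 297.5  -2.9] rows>= 17
twist z -0.983 rows>= 8
delta if turned first [ 98.5 684.4  -2.9]
```

>>> jog_arm([
  {"grip": -0.3,"translation": [0.0347,0.0162,0],"twist": [0,0,0]},
  {"grip": -0.3,"translation": [0.0347,0.0162,0],"twist": [0,0,0]},
  {"grip": -0.3,"translation": [0.0347,0.0162,0],"twist": [0,0,0]},
  {"grip": -0.3,"translation": [0.0347,0.0162,0],"twist": [0,0,0]},
  {"grip": -0.3,"translation": [0.0347,0.0162,0],"twist": [0,0,0]},
  {"grip": -0.3,"translation": [0.0347,0.0162,0],"twist": [0,0,0]},
  {"grip": -0.3,"translation": [0.0347,0.0162,0],"twist": [0,0,0]},
  {"grip": -0.3,"translation": [0.0347,0.0162,0],"twist": [0,0,0]},
  {"grip": -0.3,"translation": [0.0347,0.0162,0],"twist": [0,0,0]},
  {"grip": -0.3,"translation": [0.0347,0.0162,0],"twist": [0,0,0]},
])

```text
clock: 11.78
eef_pos: [476.1, 47.0, 99.3]
tcp_rot: [3.141, 0.0, 2.35]
contact_force: [0.8, 0.3, 0.4]
opening: 0.646
```

Run:
```python
from h import *
delta(384.6,297.8,60,1.762)
im=[]
for n,sl in (("top",np.s_[130:300,350:520]),("side",np.s_[210:390,200:380])):
    p,d=r.grab_frame(n);np.savez(n+"4.npz",p=p,d=d);a=p[sl];im.append(cv2.resize(a,(int(a.shape[1]*400/a.shape[0]),400)))
    mf=lambda q:np.clip((q.astype(float).sum(-1)/3-135)/40,0,1)
    print(n,p[sl].sum(-1).max()/3)
    x,f,m=fit(n,p,L,4,16,np.array([576.5,-285.5,-2.362]),pad=4,mf=lambda q:np.clip((q.astype(float).sum(-1)/3-150)/40,0,1));print(x.round(2),f,m)
cv2.imwrite("pics/a5.png",np.hstack(im)[...,::-1])
```

```text
pos [476.1  47.   99.3] rot [3.141 0.    2.35 ] F [0.8 0.3 0.4] op 0.646 t 11.78 q6 -0.68
tool-frame delta mm (before turn) [242.7 111.   39.3] rows>= 7
twist z 0.588 rows>= 5
delta if turned first [263.6 -42.2  39.3]
top 226.0
[ 576.85 -285.97   -2.36] 170.71111057673892 957.6833333333334
side 207.66666666666666
[ 577.98 -272.47   -2.32] 464.22222247160977 992.1666666666666
```

View pics/a5.png

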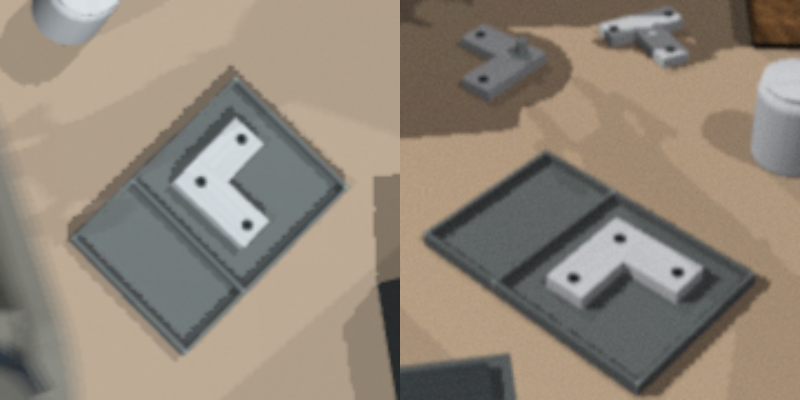

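The top camera puts A at (576.9,-286.0,-2.36). The robot says (576.5,-285.5), so the top view agrees within 0.6 mm and I rely on it. The side offset is its calibration bias. Next is B.

>>> jog_arm([
  {"grip": -0.3,"translation": [0,0,0],"twist": [0,0,0.1176]},
  {"grip": -0.3,"translation": [0,0,0],"twist": [0,0,0.1176]},
  {"grip": -0.3,"translation": [0,0,0],"twist": [0,0,0.1176]},
  {"grip": -0.3,"translation": [0,0,0],"twist": [0,0,0.1176]},
  {"grip": -0.3,"translation": [0,0,0],"twist": [0,0,0.1176]},
  {"grip": -0.3,"translation": [0.0374,-0.0062,0.0056],"twist": [0,0,0]},
  {"grip": -0.3,"translation": [0.0374,-0.0062,0.0056],"twist": [0,0,0]},
  {"grip": -0.3,"translation": [0.0374,-0.0062,0.0056],"twist": [0,0,0]},
  {"grip": -0.3,"translation": [0.0374,-0.0062,0.0056],"twist": [0,0,0]},
  {"grip": -0.3,"translation": [0.0374,-0.0062,0.0056],"twist": [0,0,0]},
])

```text
clock: 12.72
eef_pos: [410.7, 224.4, 71.1]
tcp_rot: [3.141, -0.0, 1.761]
contact_force: [1.1, 1.2, -0.1]
opening: 0.65
```

>>> jog_arm([
  {"grip": -0.3,"translation": [0.0374,-0.0062,0.0056],"twist": [0,0,0]},
  {"grip": -0.3,"translation": [0.0374,-0.0062,0.0056],"twist": [0,0,0]},
  {"grip": -0.3,"translation": [0,0,0],"twist": [0,0,0]},
  {"grip": -0.3,"translation": [0,0,0],"twist": [0,0,0]},
  {"grip": -0.3,"translation": [0,0,0],"twist": [0,0,0]},
])

```text
clock: 13.13
eef_pos: [384.7, 294.0, 59.9]
tcp_rot: [-3.141, 0.0, 1.763]
contact_force: [0.6, -0.1, 0.0]
opening: 0.65
```

Run:
```python
from h import *
delta(383.5,295.7,6,1.762)
```

```text
pos [384.7 294.   59.9] rot [-3.141  0.     1.763] F [ 0.6 -0.1  0. ] op 0.65 t 13.13 q6 0.46
tool-frame delta mm (before turn) [ 1.9 -0.8 53.9] rows>= 2
twist z 0.001 rows>= 1
delta if turned first [ 1.9 -0.8 53.9]
```

>>> jog_arm([
  {"grip": -0.3,"translation": [0.0019,-0.0008,0.018],"twist": [0,0,0]},
  {"grip": -0.3,"translation": [0,0,0.02],"twist": [0,0,0]},
  {"grip": -0.3,"translation": [0,0,0.011],"twist": [0,0,0]},
  {"grip": -0.3,"translation": [0,0,0.005],"twist": [0,0,0]},
  {"grip": -0.3,"translation": [0,0,0],"twist": [0,0,0]},
  {"grip": 1,"translation": [0,0,0],"twist": [0,0,0]},
  {"grip": 1,"translation": [0,0,0],"twist": [0,0,0]},
  {"grip": 1,"translation": [0,0,0],"twist": [0,0,0]},
  {"grip": 1,"translation": [0,0,0],"twist": [0,0,0]},
  {"grip": 1,"translation": [0,0,0],"twist": [0,0,0]},
])

```text
clock: 13.97
eef_pos: [383.9, 296.3, 6.7]
tcp_rot: [3.14, -0.0, 1.762]
contact_force: [2.0, -2.5, 6.9]
opening: 0.414
```

Run:
```python
from h import *
delta(334.3,328.9,44,-2.95)
```

```text
pos [383.9 296.3   6.7] rot [ 3.14  -0.     1.762] F [ 2.  -2.5  6.9] op 0.414 t 13.97 q6 0.46
tool-frame delta mm (before turn) [ 41.5 -42.5 -37.3] rows>= 2
twist z -1.571 rows>= 13
delta if turned first [ 42.5  41.5 -37.3]
```

>>> jog_arm([
  {"grip": -0.3,"translation": [0,0,0],"twist": [0,0,0]},
  {"grip": -0.3,"translation": [0,0,0],"twist": [0,0,0]},
  {"grip": -0.3,"translation": [0,0,0],"twist": [0,0,0]},
  {"grip": -0.3,"translation": [0,0,-0.015],"twist": [0,0,0]},
  {"grip": -0.3,"translation": [0,0,-0.022],"twist": [0,0,0]},
  {"grip": -0.3,"translation": [0,0,0],"twist": [0,0,-0.1208]},
  {"grip": -0.3,"translation": [0,0,0],"twist": [0,0,-0.1208]},
  {"grip": -0.3,"translation": [0,0,0],"twist": [0,0,-0.1208]},
  {"grip": -0.3,"translation": [0,0,0],"twist": [0,0,-0.1208]},
  {"grip": -0.3,"translation": [0,0,0],"twist": [0,0,-0.1208]},
])

```text
clock: 14.8
eef_pos: [383.2, 296.1, 43.0]
tcp_rot: [-3.142, -0.0, 2.372]
contact_force: [0.3, -0.8, 0.0]
opening: 0.645
```

>>> jog_arm([
  {"grip": -0.3,"translation": [0,0,0],"twist": [0,0,-0.1208]},
  {"grip": -0.3,"translation": [0,0,0],"twist": [0,0,-0.1208]},
  {"grip": -0.3,"translation": [0,0,0],"twist": [0,0,-0.1208]},
  {"grip": -0.3,"translation": [0,0,0],"twist": [0,0,-0.1208]},
  {"grip": -0.3,"translation": [0,0,0],"twist": [0,0,-0.1208]},
  {"grip": -0.3,"translation": [0,0,0],"twist": [0,0,-0.1208]},
  {"grip": -0.3,"translation": [0,0,0],"twist": [0,0,-0.1208]},
  {"grip": -0.3,"translation": [0,0,0],"twist": [0,0,-0.1208]},
  {"grip": -0.3,"translation": [0.0212,0.0207,0],"twist": [0,0,0]},
  {"grip": -0.3,"translation": [0.0212,0.0207,0],"twist": [0,0,0]},
])

```text
clock: 15.63
eef_pos: [334.1, 328.7, 42.9]
tcp_rot: [3.141, 0.0, -2.952]
contact_force: [-0.6, 0.6, -0.2]
opening: 0.648
```

>>> jog_arm([
  {"grip": -0.3,"translation": [0,0,0],"twist": [0,0,0]},
  {"grip": -0.3,"translation": [0,0,0],"twist": [0,0,0]},
  {"grip": -0.3,"translation": [0,0,0],"twist": [0,0,0]},
])

```text
clock: 15.88
eef_pos: [334.0, 328.8, 43.0]
tcp_rot: [3.142, 0.0, -2.95]
contact_force: [0.3, -0.2, -0.1]
opening: 0.65
```

Run:
```python
from h import *
delta(334.3,328.9,6,-2.95)
```

```text
pos [334.  328.8  43. ] rot [ 3.142  0.    -2.95 ] F [ 0.3 -0.2 -0.1] op 0.65 t 15.88 q6 -0.99
tool-frame delta mm (before turn) [-0.3  0.  37. ] rows>= 1
twist z 0.0 rows>= 1
delta if turned first [-0.3  0.  37. ]
```

>>> jog_arm([
  {"grip": -0.3,"translation": [0,0,0.018],"twist": [0,0,0]},
  {"grip": -0.3,"translation": [0,0,0.014],"twist": [0,0,0]},
  {"grip": -0.3,"translation": [0,0,0.005],"twist": [0,0,0]},
  {"grip": -0.3,"translation": [0,0,0],"twist": [0,0,0]},
  {"grip": 1,"translation": [0,0,0],"twist": [0,0,0]},
  {"grip": 1,"translation": [0,0,0],"twist": [0,0,0]},
  {"grip": 1,"translation": [0,0,0],"twist": [0,0,0]},
  {"grip": 1,"translation": [0,0,0],"twist": [0,0,0]},
  {"grip": 1,"translation": [0,0,0],"twist": [0,0,0]},
])

```text
clock: 16.63
eef_pos: [334.3, 328.9, 6.6]
tcp_rot: [3.141, 0.001, -2.95]
contact_force: [1.2, -2.8, 5.1]
opening: 0.414
```

>>> jog_arm([
  {"grip": 1,"translation": [0,0,0],"twist": [0,0,0]},
  {"grip": 1,"translation": [0,0,0],"twist": [0,0,0]},
], squeeze=60)

```text
clock: 16.8
eef_pos: [334.3, 328.9, 6.8]
tcp_rot: [3.141, 0.001, -2.95]
contact_force: [0.4, -2.4, 10.1]
opening: 0.397
```

Run:
```python
from h import *
delta(334.3,328.9,6,-2.95)
s=r.sense();w=s['tcp_rot'][2];t2=s['eef_pos'][:2];t1=np.array([383.9,296.3])
x=np.array([np.cos(w),np.sin(w)]);L0=(t2-t1)@x;print("grip x along arm",L0)
ty=2.35+1.5*np.pi-np.pi-2*np.pi+0  # plate A yaw
A=np.array([576.5,-285.5,-2.362])
C=A[:2]+26*np.array([np.cos(A[2])-np.sin(A[2]),np.sin(A[2])+np.cos(A[2])])
yb=A[2]+np.pi;xb=np.array([np.cos(yb),np.sin(yb)]);yv=np.array([-xb[1],xb[0]])
hb=C-26*(xb+yv);print("C",C,"heelB",hb,"TCP",hb+L0*xb,"yaw",yb)
T=hb+L0*xb;delta(T[0],T[1],110,yb)
```

```text
pos [334.3 328.9   6.8] rot [ 3.141e+00  1.000e-03 -2.950e+00] F [ 0.4 -2.4 10.1] op 0.397 t 16.8 q6 -0.99
tool-frame delta mm (before turn) [0.  0.  0.8] rows>= 1
twist z -0.0 rows>= 1
delta if turned first [0.  0.  0.8]
grip x along arm 42.46304030386919
C [ 576.2865352  -322.26893298] heelB [ 576.0730704  -359.03786597] TCP [ 606.27278286 -329.18678291] yaw 0.779592653589793
pos [334.3 328.9   6.8] rot [ 3.141e+00  1.000e-03 -2.950e+00] F [ 0.4 -2.4 10.1] op 0.397 t 16.8 q6 -0.99
tool-frame delta mm (before turn) [-141.9 -697.8 -103.2] rows>= 18
twist z 2.553 rows>= 21
delta if turned first [-269.2  659.2 -103.2]
```

>>> jog_arm([
  {"grip": 1,"translation": [0,0,-0.012],"twist": [0,0,0]},
  {"grip": 1,"translation": [0,0,-0.03],"twist": [0,0,0]},
  {"grip": 1,"translation": [0,0,-0.035],"twist": [0,0,0]},
  {"grip": 1,"translation": [0,0,-0.026],"twist": [0,0,0]},
  {"grip": 1,"translation": [-0.0037,-0.0184,0],"twist": [0,0,0]},
  {"grip": 1,"translation": [-0.0075,-0.0367,0],"twist": [0,0,0]},
  {"grip": 1,"translation": [-0.0075,-0.0367,0],"twist": [0,0,0]},
  {"grip": 1,"translation": [-0.0075,-0.0367,0],"twist": [0,0,0]},
  {"grip": 1,"translation": [-0.0075,-0.0367,0],"twist": [0,0,0]},
  {"grip": 1,"translation": [-0.0075,-0.0367,0],"twist": [0,0,0]},
])

```text
clock: 17.63
eef_pos: [412.9, 136.7, 109.2]
tcp_rot: [3.141, 0.0, -2.95]
contact_force: [-0.5, 0.5, -0.9]
opening: 0.389
```

>>> jog_arm([
  {"grip": 1,"translation": [-0.0075,-0.0367,0],"twist": [0,0,0]},
  {"grip": 1,"translation": [-0.0075,-0.0367,0],"twist": [0,0,0]},
  {"grip": 1,"translation": [-0.0075,-0.0367,0],"twist": [0,0,0]},
  {"grip": 1,"translation": [-0.0075,-0.0367,0],"twist": [0,0,0]},
  {"grip": 1,"translation": [-0.0075,-0.0367,0],"twist": [0,0,0]},
  {"grip": 1,"translation": [-0.0075,-0.0367,0],"twist": [0,0,0]},
  {"grip": 1,"translation": [-0.0075,-0.0367,0],"twist": [0,0,0]},
  {"grip": 1,"translation": [-0.0075,-0.0367,0],"twist": [0,0,0]},
  {"grip": 1,"translation": [-0.0075,-0.0367,0],"twist": [0,0,0]},
  {"grip": 1,"translation": [-0.0075,-0.0367,0],"twist": [0,0,0]},
])

```text
clock: 18.47
eef_pos: [556.2, -209.6, 108.9]
tcp_rot: [3.141, -0.0, -2.951]
contact_force: [0.0, 0.3, -1.7]
opening: 0.394
```

>>> jog_arm([
  {"grip": 1,"translation": [-0.0075,-0.0367,0],"twist": [0,0,0]},
  {"grip": 1,"translation": [-0.0075,-0.0367,0],"twist": [0,0,0]},
  {"grip": 1,"translation": [-0.0075,-0.0367,0],"twist": [0,0,0]},
  {"grip": 1,"translation": [-0.0037,-0.0184,0],"twist": [0,0,0.05]},
  {"grip": 1,"translation": [0,0,0],"twist": [0,0,0.116]},
  {"grip": 1,"translation": [0,0,0],"twist": [0,0,0.116]},
  {"grip": 1,"translation": [0,0,0],"twist": [0,0,0.116]},
  {"grip": 1,"translation": [0,0,0],"twist": [0,0,0.116]},
  {"grip": 1,"translation": [0,0,0],"twist": [0,0,0.116]},
  {"grip": 1,"translation": [0,0,0],"twist": [0,0,0.116]},
])

```text
clock: 19.3
eef_pos: [605.8, -328.7, 108.7]
tcp_rot: [3.141, -0.001, 2.581]
contact_force: [0.2, -0.2, -2.7]
opening: 0.392
```

>>> jog_arm([
  {"grip": 1,"translation": [0,0,0],"twist": [0,0,0.116]},
  {"grip": 1,"translation": [0,0,0],"twist": [0,0,0.116]},
  {"grip": 1,"translation": [0,0,0],"twist": [0,0,0.116]},
  {"grip": 1,"translation": [0,0,0],"twist": [0,0,0.116]},
  {"grip": 1,"translation": [0,0,0],"twist": [0,0,0.116]},
  {"grip": 1,"translation": [0,0,0],"twist": [0,0,0.116]},
  {"grip": 1,"translation": [0,0,0],"twist": [0,0,0.116]},
  {"grip": 1,"translation": [0,0,0],"twist": [0,0,0.116]},
  {"grip": 1,"translation": [0,0,0],"twist": [0,0,0.116]},
  {"grip": 1,"translation": [0,0,0],"twist": [0,0,0.116]},
])

```text
clock: 20.13
eef_pos: [605.9, -328.7, 108.7]
tcp_rot: [-3.141, -0.0, 1.421]
contact_force: [-1.3, -0.1, -1.5]
opening: 0.392
```

>>> jog_arm([
  {"grip": 1,"translation": [0,0,0],"twist": [0,0,0.116]},
  {"grip": 1,"translation": [0,0,0],"twist": [0,0,0.116]},
  {"grip": 1,"translation": [0,0,0],"twist": [0,0,0.116]},
  {"grip": 1,"translation": [0,0,0],"twist": [0,0,0.116]},
  {"grip": 1,"translation": [0,0,0],"twist": [0,0,0.116]},
  {"grip": 1,"translation": [0,0,0],"twist": [0,0,0.067]},
  {"grip": 1,"translation": [0,0,0.02],"twist": [0,0,0]},
  {"grip": 1,"translation": [0,0,0.02],"twist": [0,0,0]},
  {"grip": 1,"translation": [0,0,0],"twist": [0,0,0]},
  {"grip": 1,"translation": [0,0,0],"twist": [0,0,0]},
])

```text
clock: 20.97
eef_pos: [605.1, -328.3, 67.9]
tcp_rot: [-3.139, 0.001, 0.78]
contact_force: [0.0, 0.1, -1.7]
opening: 0.387
```

Run:
```python
from h import *
delta(606.3,-329.2,45,.7796)
```

```text
pos [ 605.1 -328.3   67.9] rot [-3.139e+00  1.000e-03  7.800e-01] F [ 0.   0.1 -1.7] op 0.387 t 20.97 q6 0.29
tool-frame delta mm (before turn) [ 0.2  1.5 22.9] rows>= 1
twist z 0.0 rows>= 1
delta if turned first [ 0.2  1.5 22.9]
```

>>> jog_arm([
  {"grip": 1,"translation": [0,0.0007,0.02],"twist": [0,0,0]},
  {"grip": 1,"translation": [0,0,0.014],"twist": [0,0,0]},
  {"grip": 1,"translation": [0,0,0.006],"twist": [0,0,0]},
  {"grip": 1,"translation": [0,0,0],"twist": [0,0,0]},
  {"grip": 1,"translation": [0,0,0],"twist": [0,0,0]},
])

```text
clock: 21.38
eef_pos: [606.6, -329.5, 29.1]
tcp_rot: [-3.141, 0.0, 0.78]
contact_force: [0.1, -0.8, -0.9]
opening: 0.395
```

Run:
```python
from h import *
delta(606.3,-329.2,23,.7796)
im=[]
for n,sl in (("top",np.s_[130:300,350:520]),("side",np.s_[210:390,200:380])):
    p,d=r.grab_frame(n);np.savez(n+"5.npz",p=p,d=d);a=p[sl];im.append(cv2.resize(a,(int(a.shape[1]*400/a.shape[0]),400)))
cv2.imwrite("pics/a6.png",np.hstack(im)[...,::-1])
```

```text
pos [ 606.6 -329.5   29.1] rot [-3.141  0.     0.78 ] F [ 0.1 -0.8 -0.9] op 0.395 t 21.38 q6 0.29
tool-frame delta mm (before turn) [-0.  -0.4  6.1] rows>= 1
twist z -0.0 rows>= 1
delta if turned first [-0.  -0.4  6.1]
```

View pics/a6.png

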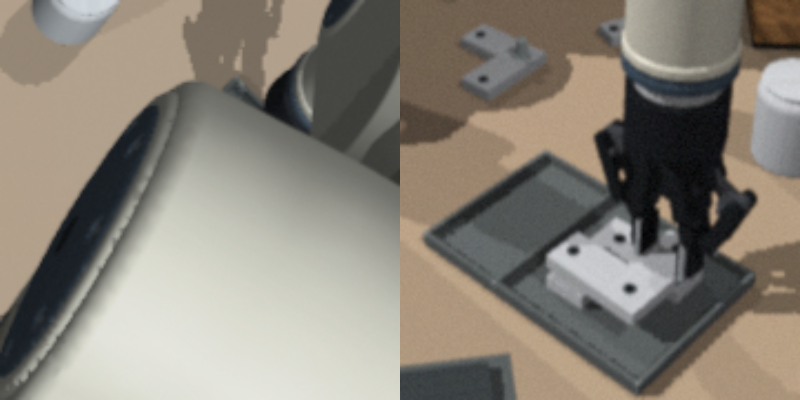

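The side view shows B level and aligned over A, completing the square. I lower it the last few mm.

>>> jog_arm([
  {"grip": 1,"translation": [0,-0.0002,0.003],"twist": [0,0,0]},
  {"grip": 1,"translation": [0,0,0.0015],"twist": [0,0,0]},
  {"grip": 1,"translation": [0,0,0],"twist": [0,0,0]},
  {"grip": 1,"translation": [0,0,0],"twist": [0,0,0]},
])

```text
clock: 21.82
eef_pos: [606.4, -329.3, 24.5]
tcp_rot: [-3.142, -0.0, 0.78]
contact_force: [0.4, -0.0, -0.9]
opening: 0.394
```

>>> jog_arm([
  {"grip": 1,"translation": [0,0,0.0015],"twist": [0,0,0]},
  {"grip": 1,"translation": [0,0,0],"twist": [0,0,0]},
])

```text
clock: 21.98
eef_pos: [606.6, -329.4, 23.0]
tcp_rot: [3.141, -0.0, 0.78]
contact_force: [-0.2, -0.1, -1.0]
opening: 0.387
```

>>> jog_arm([
  {"grip": 1,"translation": [0,0,0.001],"twist": [0,0,0]},
  {"grip": 1,"translation": [0,0,0],"twist": [0,0,0]},
])

```text
clock: 22.15
eef_pos: [606.6, -329.5, 22.9]
tcp_rot: [3.141, -0.0, 0.78]
contact_force: [-1.5, 0.7, 6.7]
opening: 0.391
```

>>> jog_arm([
  {"grip": -0.3,"translation": [0,0,0],"twist": [0,0,0]},
  {"grip": -0.3,"translation": [0,0,0],"twist": [0,0,0]},
  {"grip": -0.3,"translation": [0,0,0],"twist": [0,0,0]},
  {"grip": -0.3,"translation": [0,0,-0.02],"twist": [0,0,0]},
  {"grip": -0.3,"translation": [0,0,-0.03],"twist": [0,0,0]},
  {"grip": -0.3,"translation": [0,0,-0.025],"twist": [0,0,0]},
  {"grip": -0.3,"translation": [0,0,0],"twist": [0,0,-0.05]},
], squeeze=20)

```text
clock: 22.73
eef_pos: [609.3, -330.9, 102.4]
tcp_rot: [3.134, -0.002, 0.829]
contact_force: [1.5, -0.8, 0.4]
opening: 0.65
```

Run:
```python
from h import *
delta(472.5,-36.9,80,.829)
```

```text
pos [ 609.3 -330.9  102.4] rot [ 3.134e+00 -2.000e-03  8.290e-01] F [ 1.5 -0.8  0.4] op 0.65 t 22.73 q6 0.24
tool-frame delta mm (before turn) [ 124.3 -299.5   22.4] rows>= 8
twist z -0.0 rows>= 1
delta if turned first [ 124.3 -299.5   22.4]
```

>>> jog_arm([
  {"grip": -0.3,"translation": [0.0139,-0.033,0.002],"twist": [0,0,0]},
  {"grip": -0.3,"translation": [0.0139,-0.033,0.002],"twist": [0,0,0]},
  {"grip": -0.3,"translation": [0.0139,-0.033,0.002],"twist": [0,0,0]},
  {"grip": -0.3,"translation": [0.0139,-0.033,0.002],"twist": [0,0,0]},
  {"grip": -0.3,"translation": [0.0139,-0.033,0.002],"twist": [0,0,0]},
  {"grip": -0.3,"translation": [0.0139,-0.033,0.002],"twist": [0,0,0]},
  {"grip": -0.3,"translation": [0.0139,-0.033,0.002],"twist": [0,0,0]},
  {"grip": -0.3,"translation": [0.0139,-0.033,0.002],"twist": [0,0,0]},
  {"grip": -0.3,"translation": [0.0139,-0.033,0.002],"twist": [0,0,0]},
  {"grip": -0.3,"translation": [0,0,0],"twist": [0,0,0]},
])

```text
clock: 23.57
eef_pos: [467.8, -32.6, 78.3]
tcp_rot: [-3.138, 0.002, 0.832]
contact_force: [-0.6, 0.3, -0.2]
opening: 0.648
```

>>> jog_arm([
  {"grip": -0.3,"translation": [0,0,0],"twist": [0,0,0]},
  {"grip": -0.3,"translation": [0,0,0],"twist": [0,0,0]},
])

```text
clock: 23.73
eef_pos: [472.6, -36.6, 79.3]
tcp_rot: [3.141, -0.001, 0.831]
contact_force: [-0.1, -0.9, -0.6]
opening: 0.653
```

Run:
```python
from h import *
delta(472.5,-36.9,6,.829)
im=[]
for n,sl in (("top",np.s_[130:300,350:520]),("side",np.s_[210:390,200:380])):
    p,d=r.grab_frame(n);np.savez(n+"6.npz",p=p,d=d);a=p[sl];im.append(cv2.resize(a,(int(a.shape[1]*400/a.shape[0]),400)))
cv2.imwrite("pics/a7.png",np.hstack(im)[...,::-1])
n="top";p=np.load("top6.npz")["p"]
x,f,m=fit(n,p,rect(88,88),4,28,np.array([576.3,-322.3,-2.362]),pad=3,mf=lambda q:np.clip((q.astype(float).sum(-1)/3-150)/40,0,1));print(x.round(2),f,m)
```

```text
pos [472.6 -36.6  79.3] rot [ 3.141e+00 -1.000e-03  8.310e-01] F [-0.1 -0.9 -0.6] op 0.653 t 23.73 q6 0.66
tool-frame delta mm (before turn) [-0.3  0.1 73.3] rows>= 2
twist z 0.002 rows>= 1
delta if turned first [-0.3  0.1 73.3]
[ 576.62 -322.78   -2.39] 529.6249996069819 1414.0083333333332
```

View pics/a7.png

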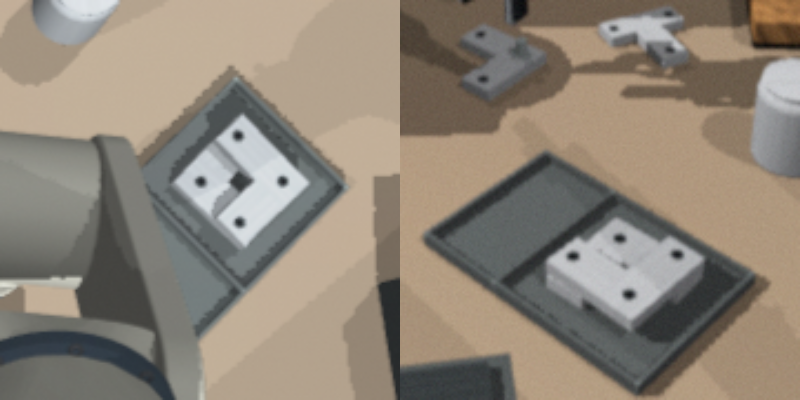

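The square is neat from both views, with the hole centred at top crop (240,181). Next, square up the stud plate.

>>> jog_arm([
  {"grip": -0.3,"translation": [-0.0003,0,0.03],"twist": [0,0,0]},
  {"grip": -0.3,"translation": [0,0,0.025],"twist": [0,0,0]},
  {"grip": -0.3,"translation": [0,0,0.013],"twist": [0,0,0]},
  {"grip": -0.3,"translation": [0,0,0.005],"twist": [0,0,0]},
  {"grip": -0.3,"translation": [0,0,0],"twist": [0,0,0]},
  {"grip": 1,"translation": [0,0,0],"twist": [0,0,0]},
  {"grip": 1,"translation": [0,0,0],"twist": [0,0,0]},
  {"grip": 1,"translation": [0,0,0],"twist": [0,0,0]},
  {"grip": 1,"translation": [0,0,0],"twist": [0,0,0]},
  {"grip": 1,"translation": [0,0,0],"twist": [0,0,0]},
])

```text
clock: 24.67
eef_pos: [472.5, -36.9, 6.9]
tcp_rot: [3.14, -0.001, 0.83]
contact_force: [-1.0, -1.0, 6.6]
opening: 0.41
```

Run:
```python
from h import *
delta(469.9,22.5,44,-.741)
```

```text
pos [472.5 -36.9   6.9] rot [ 3.14e+00 -1.00e-03  8.30e-01] F [-1.  -1.   6.6] op 0.41 t 24.67 q6 0.66
tool-frame delta mm (before turn) [ 42.1 -42.  -37.1] rows>= 2
twist z 1.571 rows>= 13
delta if turned first [-42.  -42.1 -37.1]
```

>>> jog_arm([
  {"grip": -0.3,"translation": [0,0,0],"twist": [0,0,0]},
  {"grip": -0.3,"translation": [0,0,0],"twist": [0,0,0]},
  {"grip": -0.3,"translation": [0,0,0],"twist": [0,0,0]},
  {"grip": -0.3,"translation": [0,0,-0.015],"twist": [0,0,0]},
  {"grip": -0.3,"translation": [0,0,-0.04],"twist": [0,0,0]},
  {"grip": -0.3,"translation": [0,0,0],"twist": [0,0,0.1208]},
  {"grip": -0.3,"translation": [0,0,0],"twist": [0,0,0.1208]},
  {"grip": -0.3,"translation": [0,0,0],"twist": [0,0,0.1208]},
  {"grip": -0.3,"translation": [0,0,0],"twist": [0,0,0.1208]},
  {"grip": -0.3,"translation": [0,0,0],"twist": [0,0,0.1208]},
])

```text
clock: 25.5
eef_pos: [471.5, -36.7, 61.0]
tcp_rot: [-3.141, 0.0, 0.22]
contact_force: [-0.2, 0.1, -0.3]
opening: 0.651
```

>>> jog_arm([
  {"grip": -0.3,"translation": [0,0,0],"twist": [0,0,0.1208]},
  {"grip": -0.3,"translation": [0,0,0],"twist": [0,0,0.1208]},
  {"grip": -0.3,"translation": [0,0,0],"twist": [0,0,0.1208]},
  {"grip": -0.3,"translation": [0,0,0],"twist": [0,0,0.1208]},
  {"grip": -0.3,"translation": [0,0,0],"twist": [0,0,0.1208]},
  {"grip": -0.3,"translation": [0,0,0],"twist": [0,0,0.1208]},
  {"grip": -0.3,"translation": [0,0,0],"twist": [0,0,0.1208]},
  {"grip": -0.3,"translation": [0,0,0],"twist": [0,0,0.1208]},
  {"grip": -0.3,"translation": [0,0,0],"twist": [0,0,0]},
])

```text
clock: 26.25
eef_pos: [471.4, -36.7, 60.8]
tcp_rot: [3.141, 0.0, -0.746]
contact_force: [-0.5, -0.0, 0.1]
opening: 0.644
```

Run:
```python
from h import *
delta(469.9,22.5,44,-.741)
```

```text
pos [471.4 -36.7  60.8] rot [ 3.141  0.    -0.746] F [-0.5 -0.   0.1] op 0.644 t 26.25 q6 2.24
tool-frame delta mm (before turn) [-41.3 -42.4  16.8] rows>= 2
twist z -0.005 rows>= 1
delta if turned first [-41.1 -42.6  16.8]
```

>>> jog_arm([
  {"grip": -0.3,"translation": [-0.0206,-0.0212,0],"twist": [0,0,-0.005]},
  {"grip": -0.3,"translation": [-0.0206,-0.0212,0],"twist": [0,0,0]},
  {"grip": -0.3,"translation": [0,0,0],"twist": [0,0,0]},
  {"grip": -0.3,"translation": [0,0,0.025],"twist": [0,0,0]},
  {"grip": -0.3,"translation": [0,0,0.02],"twist": [0,0,0]},
  {"grip": -0.3,"translation": [0,0,0.0095],"twist": [0,0,0]},
  {"grip": -0.3,"translation": [0,0,0],"twist": [0,0,0]},
  {"grip": 1,"translation": [0,0,0],"twist": [0,0,0]},
  {"grip": 1,"translation": [0,0,0],"twist": [0,0,0]},
  {"grip": 1,"translation": [0,0,0],"twist": [0,0,0]},
])

```text
clock: 27.08
eef_pos: [470.4, 22.2, 7.3]
tcp_rot: [-3.141, -0.001, -0.735]
contact_force: [-0.3, -0.7, -0.4]
opening: 0.409
```

>>> jog_arm([
  {"grip": 1,"translation": [0,0,0],"twist": [0,0,0]},
  {"grip": 1,"translation": [0,0,0],"twist": [0,0,0]},
], squeeze=60)

```text
clock: 27.25
eef_pos: [470.4, 22.2, 7.4]
tcp_rot: [-3.141, -0.001, -0.736]
contact_force: [-0.4, -1.1, 7.6]
opening: 0.391
```

Run:
```python
from h import *
s=r.sense();w=s['tcp_rot'][2];t2=s['eef_pos'][:2];t1=np.array([472.5,-36.9])
x=-np.array([np.cos(w),np.sin(w)]);L0=(t2-t1)@x;print("grip x along arm",L0,"plate yaw",w+np.pi)
A=np.array([576.5,-285.5,-2.362])
xa=np.array([np.cos(A[2]),np.sin(A[2])]);T=A[:2]+L0*xa;print("TCP",T)
delta(T[0],T[1],130,A[2]+np.pi)
```

```text
grip x along arm 41.24345635579713 plate yaw 2.406022783568528
TCP [ 547.1676556  -314.49372801]
pos [470.4  22.2   7.4] rot [-3.141e+00 -1.000e-03 -7.360e-01] F [-0.4 -1.1  7.6] op 0.391 t 27.25 q6 2.35
tool-frame delta mm (before turn) [ 282.9  198.1 -122.6] rows>= 9
twist z -1.515 rows>= 13
delta if turned first [-182.1  293.5 -122.6]
```

>>> jog_arm([
  {"grip": 1,"translation": [0,0,-0.012],"twist": [0,0,0]},
  {"grip": 1,"translation": [0,0,-0.03],"twist": [0,0,0]},
  {"grip": 1,"translation": [0,0,-0.035],"twist": [0,0,0]},
  {"grip": 1,"translation": [0,0,-0.023],"twist": [0,0,0]},
  {"grip": 1,"translation": [0.0283,0.0198,0],"twist": [0,0,0]},
  {"grip": 1,"translation": [0.0283,0.0198,0],"twist": [0,0,0]},
  {"grip": 1,"translation": [0.0283,0.0198,0],"twist": [0,0,0]},
  {"grip": 1,"translation": [0.0283,0.0198,0],"twist": [0,0,0]},
  {"grip": 1,"translation": [0.0283,0.0198,0],"twist": [0,0,0]},
  {"grip": 1,"translation": [0.0283,0.0198,0],"twist": [0,0,0]},
])

```text
clock: 28.08
eef_pos: [515.9, -181.5, 106.9]
tcp_rot: [-3.141, -0.001, -0.736]
contact_force: [0.4, 0.6, -0.9]
opening: 0.393
```

>>> jog_arm([
  {"grip": 1,"translation": [0.0283,0.0198,0],"twist": [0,0,0]},
  {"grip": 1,"translation": [0.0283,0.0198,0],"twist": [0,0,0]},
  {"grip": 1,"translation": [0.0283,0.0198,0],"twist": [0,0,0]},
  {"grip": 1,"translation": [0.0283,0.0198,0],"twist": [0,0,-0.1165]},
  {"grip": 1,"translation": [0,0,0],"twist": [0,0,-0.1165]},
  {"grip": 1,"translation": [0,0,0],"twist": [0,0,-0.1165]},
  {"grip": 1,"translation": [0,0,0],"twist": [0,0,-0.1165]},
  {"grip": 1,"translation": [0,0,0],"twist": [0,0,-0.1165]},
  {"grip": 1,"translation": [0,0,0],"twist": [0,0,-0.1165]},
  {"grip": 1,"translation": [0,0,0],"twist": [0,0,-0.1165]},
])

```text
clock: 28.92
eef_pos: [546.4, -314.4, 106.6]
tcp_rot: [-3.142, 0.0, 0.085]
contact_force: [0.5, 0.4, -0.9]
opening: 0.389
```

>>> jog_arm([
  {"grip": 1,"translation": [0,0,0],"twist": [0,0,-0.1165]},
  {"grip": 1,"translation": [0,0,0],"twist": [0,0,-0.1165]},
  {"grip": 1,"translation": [0,0,0],"twist": [0,0,-0.1165]},
  {"grip": 1,"translation": [0,0,0],"twist": [0,0,-0.1165]},
  {"grip": 1,"translation": [0,0,0],"twist": [0,0,-0.1165]},
  {"grip": 1,"translation": [0,0,0],"twist": [0,0,-0.1165]},
  {"grip": 1,"translation": [0,0,0.02],"twist": [0,0,0]},
  {"grip": 1,"translation": [0,0,0.015],"twist": [0,0,0]},
  {"grip": 1,"translation": [0,0,0],"twist": [0,0,0]},
  {"grip": 1,"translation": [0,0,0],"twist": [0,0,0]},
])

```text
clock: 29.75
eef_pos: [545.9, -314.1, 71.1]
tcp_rot: [-3.14, 0.0, 0.779]
contact_force: [-0.1, 0.6, -1.6]
opening: 0.388
```

Run:
```python
from h import *
delta(547.2,-314.5,41,.7796)
```

```text
pos [ 545.9 -314.1   71.1] rot [-3.14   0.     0.779] F [-0.1  0.6 -1.6] op 0.388 t 29.75 q6 0.27
tool-frame delta mm (before turn) [ 0.6  1.2 30.1] rows>= 1
twist z -0.001 rows>= 1
delta if turned first [ 0.6  1.2 30.1]
```

>>> jog_arm([
  {"grip": 1,"translation": [0.0003,0.0006,0.015],"twist": [0,0,0]},
  {"grip": 1,"translation": [0,0,0.01],"twist": [0,0,0]},
  {"grip": 1,"translation": [0,0,0.005],"twist": [0,0,0]},
  {"grip": 1,"translation": [0,0,0],"twist": [0,0,0]},
  {"grip": 1,"translation": [0,0,0],"twist": [0,0,0]},
])

```text
clock: 30.17
eef_pos: [547.2, -314.6, 41.7]
tcp_rot: [-3.141, 0.0, 0.779]
contact_force: [0.3, 0.4, -0.8]
opening: 0.39
```

Run:
```python
from h import *
delta(547.2,-314.5,36,.7796)
im=[]
for n,sl in (("top",np.s_[130:300,350:520]),("side",np.s_[210:390,200:380])):
    p,d=r.grab_frame(n);np.savez(n+"7.npz",p=p,d=d);a=p[sl];im.append(cv2.resize(a,(int(a.shape[1]*400/a.shape[0]),400)))
cv2.imwrite("pics/a8.png",np.hstack(im)[...,::-1])
```

```text
pos [ 547.2 -314.6   41.7] rot [-3.141  0.     0.779] F [ 0.3  0.4 -0.8] op 0.39 t 30.17 q6 0.27
tool-frame delta mm (before turn) [ 0.1 -0.1  5.7] rows>= 1
twist z -0.001 rows>= 1
delta if turned first [ 0.1 -0.1  5.7]
```

View pics/a8.png

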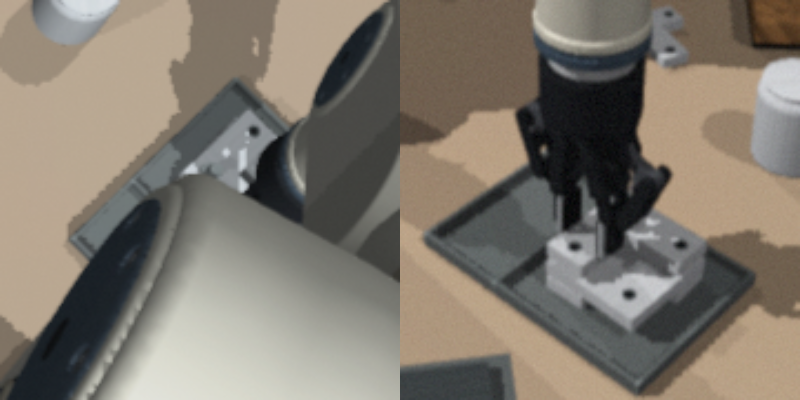

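The stud plate sits over the pile, aligned. I lower it until it touches.

>>> jog_arm([
  {"grip": 1,"translation": [0,0,0.003],"twist": [0,0,0]},
  {"grip": 1,"translation": [0,0,0.002],"twist": [0,0,0]},
  {"grip": 1,"translation": [0,0,0],"twist": [0,0,0]},
  {"grip": 1,"translation": [0,0,0],"twist": [0,0,0]},
])

```text
clock: 30.6
eef_pos: [547.1, -314.6, 36.4]
tcp_rot: [-3.141, 0.0, 0.779]
contact_force: [0.2, -0.4, -0.8]
opening: 0.388
```

>>> jog_arm([
  {"grip": 1,"translation": [0,0,0.001],"twist": [0,0,0]},
  {"grip": 1,"translation": [0,0,0],"twist": [0,0,0]},
])

```text
clock: 30.77
eef_pos: [547.3, -314.7, 35.5]
tcp_rot: [3.141, -0.0, 0.779]
contact_force: [0.3, -0.6, -0.2]
opening: 0.392
```

>>> jog_arm([
  {"grip": 1,"translation": [0,0,0.001],"twist": [0,0,0]},
  {"grip": 1,"translation": [0,0,0],"twist": [0,0,0]},
])

```text
clock: 30.93
eef_pos: [547.4, -314.7, 35.4]
tcp_rot: [3.141, -0.0, 0.779]
contact_force: [-1.3, 1.3, 8.2]
opening: 0.39
```

>>> jog_arm([
  {"grip": -0.3,"translation": [0,0,0],"twist": [0,0,0]},
  {"grip": -0.3,"translation": [0,0,0],"twist": [0,0,0]},
  {"grip": -0.3,"translation": [0,0,0],"twist": [0,0,0]},
  {"grip": -0.3,"translation": [0,0,-0.02],"twist": [0,0,0]},
  {"grip": -0.3,"translation": [0,0,-0.035],"twist": [0,0,0]},
  {"grip": -0.3,"translation": [0,0,-0.035],"twist": [0,0,0]},
  {"grip": -0.3,"translation": [0,0,0],"twist": [0,0,0]},
  {"grip": -0.3,"translation": [0,0,0],"twist": [0,0,0]},
])

```text
clock: 31.6
eef_pos: [548.7, -315.5, 126.8]
tcp_rot: [3.137, -0.001, 0.779]
contact_force: [-0.5, 0.2, -0.0]
opening: 0.65
```

Run:
```python
from h import *
d=np.load("top0.npz")["d"];p=np.load("top0.npz")["p"]
W=cloud("top",d)
for nm,(u,v) in dict(silver=(116,227),b1=(147,200),b2=(104,263)).items():
    Q=W[v-14:v+15,u-14:u+15].reshape(-1,3);q=Q[(Q[:,2]>26)&(Q[:,2]<42)]
    f=Q[(Q[:,2]>4.)&(Q[:,2]<42)]
    print(nm,q.mean(0).round(1),len(q),(q.min(0)+q.max(0))[:2]/2,np.ptp(q,axis=0)[:2])
# model fit of silver silhouette (foot 0-6 r20, head 18-30 r17, dome to 34)
n="top";lo=(98,210);q=p[210:246,98:135]
M=np.clip((1.20-soft(q))/0.14,0,1)
t=np.linspace(0,2*np.pi,48,endpoint=False);ci=np.c_[np.cos(t),np.sin(t)]
def c(v):
    a=render(n,ci*20+v,0,6,M.shape,6,lo);b=render(n,ci*17+v,18,30,M.shape,6,lo);k=render(n,ci*9+v,6,18,M.shape,6,lo)
    return abs(np.maximum(np.maximum(a,b),k)-M).sum()
e=minimize(c,[508,398],method="Nelder-Mead",options=dict(initial_simplex=[[508,398],[514,398],[508,404]]));print(e.x,e.fun,M.sum())
delta(*e.x,100,None)
```

```text
silver [514.4 403.7  34. ] 209 [515.53337351 404.64668351] [32.53656142 33.23762678]
b1 [575.9 343.4  33.9] 200 [576.90256912 343.82189445] [33.05209808 32.9755984 ]
b2 [438.8 424.7  34.3] 220 [439.28815174 426.12675673] [31.5323364  34.04382601]
[515.87767707 407.06448504] 11.536963316839362 317.9447335798635
pos [ 548.7 -315.5  126.8] rot [ 3.137e+00 -1.000e-03  7.790e-01] F [-0.5  0.2 -0. ] op 0.65 t 31.6 q6 0.27
tool-frame delta mm (before turn) [ 484.1 -537.3   26.8] rows>= 18
```

>>> jog_arm([
  {"grip": -0.3,"translation": [0.0254,-0.0282,0],"twist": [0,0,0]},
  {"grip": -0.3,"translation": [0.0254,-0.0282,0],"twist": [0,0,0]},
  {"grip": -0.3,"translation": [0.0254,-0.0282,0],"twist": [0,0,0]},
  {"grip": -0.3,"translation": [0.0254,-0.0282,0],"twist": [0,0,0]},
  {"grip": -0.3,"translation": [0.0254,-0.0282,0],"twist": [0,0,0]},
  {"grip": -0.3,"translation": [0.0254,-0.0282,0],"twist": [0,0,0]},
  {"grip": -0.3,"translation": [0.0254,-0.0282,0],"twist": [0,0,0]},
  {"grip": -0.3,"translation": [0.0254,-0.0282,0],"twist": [0,0,0]},
  {"grip": -0.3,"translation": [0.0254,-0.0282,0],"twist": [0,0,0]},
  {"grip": -0.3,"translation": [0.0254,-0.0282,0],"twist": [0,0,0]},
])

```text
clock: 32.43
eef_pos: [528.6, 66.2, 123.2]
tcp_rot: [-3.14, 0.002, 0.779]
contact_force: [1.1, -1.5, -0.8]
opening: 0.649
```

>>> jog_arm([
  {"grip": -0.3,"translation": [0.0254,-0.0282,0],"twist": [0,0,0]},
  {"grip": -0.3,"translation": [0.0254,-0.0282,0],"twist": [0,0,0]},
  {"grip": -0.3,"translation": [0.0254,-0.0282,0],"twist": [0,0,0]},
  {"grip": -0.3,"translation": [0.0254,-0.0282,0],"twist": [0,0,0]},
  {"grip": -0.3,"translation": [0.0254,-0.0282,0],"twist": [0,0,0]},
  {"grip": -0.3,"translation": [0.0254,-0.0282,0],"twist": [0,0,0]},
  {"grip": -0.3,"translation": [0.0254,-0.0282,0],"twist": [0,0,0]},
  {"grip": -0.3,"translation": [0.0254,-0.0282,0],"twist": [0,0,0]},
  {"grip": -0.3,"translation": [0.0254,-0.0282,0],"twist": [0,0,0]},
  {"grip": -0.3,"translation": [0,0,0],"twist": [0,0,-0.1208]},
])

```text
clock: 33.27
eef_pos: [513.4, 411.8, 123.1]
tcp_rot: [-3.14, -0.002, 0.898]
contact_force: [-0.5, -0.3, 0.5]
opening: 0.646
```

>>> jog_arm([
  {"grip": -0.3,"translation": [0,0,0],"twist": [0,0,-0.1208]},
  {"grip": -0.3,"translation": [0,0,0],"twist": [0,0,-0.1208]},
  {"grip": -0.3,"translation": [0,0,0],"twist": [0,0,-0.1208]},
  {"grip": -0.3,"translation": [0,0,0],"twist": [0,0,-0.1208]},
  {"grip": -0.3,"translation": [0,0,0],"twist": [0,0,-0.1208]},
  {"grip": -0.3,"translation": [0,0,0],"twist": [0,0,-0.1208]},
  {"grip": -0.3,"translation": [0,0,0],"twist": [0,0,-0.1208]},
  {"grip": -0.3,"translation": [0,0,0],"twist": [0,0,-0.1208]},
  {"grip": -0.3,"translation": [0,0,0],"twist": [0,0,-0.1208]},
  {"grip": -0.3,"translation": [0,0,0],"twist": [0,0,-0.1208]},
])

```text
clock: 34.1
eef_pos: [513.6, 405.1, 122.6]
tcp_rot: [-3.139, 0.0, 2.113]
contact_force: [-0.1, -0.1, -0.3]
opening: 0.653
```

>>> jog_arm([
  {"grip": -0.3,"translation": [0,0,0],"twist": [0,0,-0.1208]},
  {"grip": -0.3,"translation": [0,0,0],"twist": [0,0,-0.1208]},
  {"grip": -0.3,"translation": [0,0,0],"twist": [0,0,0]},
  {"grip": -0.3,"translation": [0,0,0],"twist": [0,0,0]},
])

```text
clock: 34.43
eef_pos: [513.9, 405.3, 123.1]
tcp_rot: [-3.14, -0.0, 2.345]
contact_force: [-0.1, 0.5, 0.9]
opening: 0.648
```

Run:
```python
from h import *
delta(515.5,405.5,13,2.35)
im=[]
for n,sl in (("top",np.s_[130:300,350:520]),("side",np.s_[70:220,170:320])):
    p,d=r.grab_frame(n);np.savez(n+"8.npz",p=p,d=d);a=p[sl];im.append(cv2.resize(a,(int(a.shape[1]*400/a.shape[0]),400)))
cv2.imwrite("pics/a9.png",np.hstack(im)[...,::-1])
```

```text
pos [513.9 405.3 123.1] rot [-3.14  -0.     2.345] F [-0.1  0.5  0.9] op 0.648 t 34.43 q6 -0.11
tool-frame delta mm (before turn) [ -1.    1.3 110.1] rows>= 3
twist z -0.005 rows>= 1
delta if turned first [ -1.    1.3 110.1]
```

View pics/a9.png

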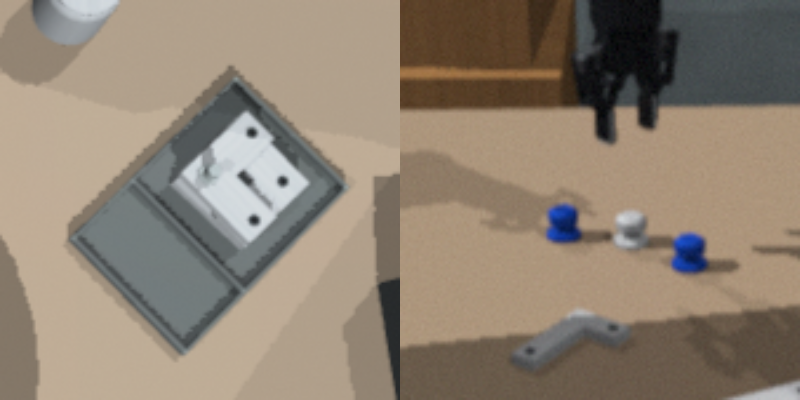

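The pile is neat, stud plate on top at left crop (205,170). The gripper stands above the silver knob, the middle one, which is neither of the blues. I descend.

>>> jog_arm([
  {"grip": -0.3,"translation": [-0.001,0.0013,0.03],"twist": [0,0,-0.005]},
  {"grip": -0.3,"translation": [0,0,0.03],"twist": [0,0,0]},
  {"grip": -0.3,"translation": [0,0,0.025],"twist": [0,0,0]},
  {"grip": -0.3,"translation": [0,0,0.015],"twist": [0,0,0]},
  {"grip": -0.3,"translation": [0,0,0.01],"twist": [0,0,0]},
  {"grip": -0.3,"translation": [0,0,0],"twist": [0,0,0]},
  {"grip": 1,"translation": [0,0,0],"twist": [0,0,0]},
  {"grip": 1,"translation": [0,0,0],"twist": [0,0,0]},
  {"grip": 1,"translation": [0,0,0],"twist": [0,0,0]},
  {"grip": 1,"translation": [0,0,0],"twist": [0,0,0]},
], squeeze=25)

```text
clock: 35.37
eef_pos: [516.8, 406.5, 15.8]
tcp_rot: [3.14, 0.0, 2.354]
contact_force: [-0.4, 0.5, 2.3]
opening: 0.379
```

>>> jog_arm([
  {"grip": 1,"translation": [0,0,0],"twist": [0,0,0]},
  {"grip": 1,"translation": [0,0,0],"twist": [0,0,0]},
  {"grip": 1,"translation": [0,0,-0.01],"twist": [0,0,0]},
  {"grip": 1,"translation": [0,0,-0.03],"twist": [0,0,0]},
  {"grip": 1,"translation": [0,0,0],"twist": [0,0,0]},
  {"grip": 1,"translation": [0,0,0],"twist": [0,0,0]},
])

```text
clock: 35.87
eef_pos: [517.2, 406.8, 56.8]
tcp_rot: [3.138, 0.0, 2.354]
contact_force: [-0.8, 0.3, 0.1]
opening: 0.38
```

Run:
```python
from h import *
delta(496.8,-243.2,100,2.35)
im=[]
for n,sl in (("side",np.s_[70:220,170:320]),):
    p,d=r.grab_frame(n);np.savez(n+"9.npz",p=p,d=d);a=p[sl];im.append(cv2.resize(a,(int(a.shape[1]*500/a.shape[0]),500)))
cv2.imwrite("pics/a10.png",np.hstack(im)[...,::-1])
```

```text
pos [517.2 406.8  56.8] rot [3.138 0.    2.354] F [-0.8  0.3  0.1] op 0.38 t 35.87 q6 -0.12
tool-frame delta mm (before turn) [-446.2 -473.1  -43.2] rows>= 16
twist z 0.004 rows>= 1
delta if turned first [-448.1 -471.3  -43.2]
```

View pics/a10.png

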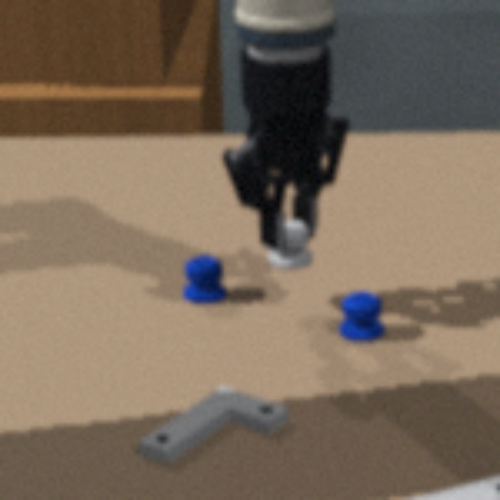

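The silver knob is lifted upright. I carry it to the narrow bay.

>>> jog_arm([
  {"grip": 1,"translation": [0,0,-0.02],"twist": [0,0,0]},
  {"grip": 1,"translation": [0,0,-0.02],"twist": [0,0,0]},
  {"grip": 1,"translation": [-0.0131,-0.0139,0],"twist": [0,0,0]},
  {"grip": 1,"translation": [-0.0262,-0.0278,0],"twist": [0,0,0]},
  {"grip": 1,"translation": [-0.0262,-0.0278,0],"twist": [0,0,0]},
  {"grip": 1,"translation": [-0.0262,-0.0278,0],"twist": [0,0,0]},
  {"grip": 1,"translation": [-0.0262,-0.0278,0],"twist": [0,0,0]},
  {"grip": 1,"translation": [-0.0262,-0.0278,0],"twist": [0,0,0]},
  {"grip": 1,"translation": [-0.0262,-0.0278,0],"twist": [0,0,0]},
  {"grip": 1,"translation": [-0.0262,-0.0278,0],"twist": [0,0,0]},
])

```text
clock: 36.75
eef_pos: [505.8, 117.7, 93.8]
tcp_rot: [-3.14, -0.001, 2.354]
contact_force: [-0.0, 0.3, -0.4]
opening: 0.38
```

>>> jog_arm([
  {"grip": 1,"translation": [-0.0262,-0.0278,0],"twist": [0,0,0]},
  {"grip": 1,"translation": [-0.0262,-0.0278,0],"twist": [0,0,0]},
  {"grip": 1,"translation": [-0.0262,-0.0278,0],"twist": [0,0,0]},
  {"grip": 1,"translation": [-0.0262,-0.0278,0],"twist": [0,0,0]},
  {"grip": 1,"translation": [-0.0262,-0.0278,0],"twist": [0,0,0]},
  {"grip": 1,"translation": [-0.0262,-0.0278,0],"twist": [0,0,0]},
  {"grip": 1,"translation": [-0.0262,-0.0278,0],"twist": [0,0,0]},
  {"grip": 1,"translation": [-0.0262,-0.0278,0],"twist": [0,0,0]},
  {"grip": 1,"translation": [-0.0262,-0.0278,0],"twist": [0,0,0]},
  {"grip": 1,"translation": [-0.0131,-0.0139,0],"twist": [0,0,0]},
])

```text
clock: 37.58
eef_pos: [494.7, -246.7, 94.0]
tcp_rot: [-3.141, 0.0, 2.352]
contact_force: [0.2, -0.5, 0.1]
opening: 0.379
```

>>> jog_arm([
  {"grip": 1,"translation": [0,0,0.02],"twist": [0,0,0]},
  {"grip": 1,"translation": [0,0,0.02],"twist": [0,0,0]},
  {"grip": 1,"translation": [0,0,0.01],"twist": [0,0,0]},
  {"grip": 1,"translation": [0,0,0],"twist": [0,0,0]},
  {"grip": 1,"translation": [0,0,0],"twist": [0,0,0]},
])

```text
clock: 38.0
eef_pos: [494.8, -242.6, 43.9]
tcp_rot: [-3.141, -0.002, 2.354]
contact_force: [0.0, -0.2, 0.0]
opening: 0.383
```

Run:
```python
from h import *
delta(496.8,-243.2,20,2.35)
im=[]
for n,sl in (("top",np.s_[130:300,350:520]),("side",np.s_[210:390,200:380])):
    p,d=r.grab_frame(n);np.savez(n+"10.npz",p=p,d=d);a=p[sl];im.append(cv2.resize(a,(int(a.shape[1]*400/a.shape[0]),400)))
cv2.imwrite("pics/a11.png",np.hstack(im)[...,::-1])
```

```text
pos [ 494.8 -242.6   43.9] rot [-3.141e+00 -2.000e-03  2.354e+00] F [ 0.  -0.2  0. ] op 0.383 t 38.0 q6 -1.24
tool-frame delta mm (before turn) [-1.9  1.  23.9] rows>= 1
twist z 0.004 rows>= 1
delta if turned first [-1.9  1.  23.9]
```

View pics/a11.png

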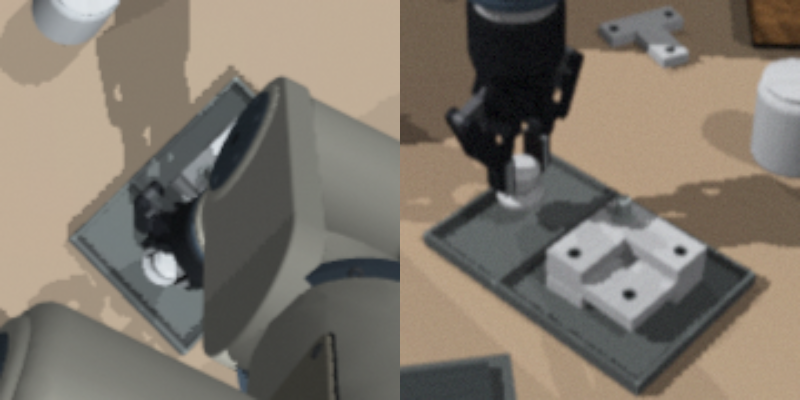

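The knob is upright over the narrow bay. I lower it.

>>> jog_arm([
  {"grip": 1,"translation": [-0.001,0.001,0.012],"twist": [0,0,0]},
  {"grip": 1,"translation": [0,0,0.006],"twist": [0,0,0]},
  {"grip": 1,"translation": [0,0,0.003],"twist": [0,0,0]},
  {"grip": 1,"translation": [0,0,0],"twist": [0,0,0]},
  {"grip": 1,"translation": [0,0,0],"twist": [0,0,0]},
])

```text
clock: 38.52
eef_pos: [496.7, -243.0, 23.2]
tcp_rot: [-3.141, -0.001, 2.354]
contact_force: [0.2, -0.1, -0.2]
opening: 0.375
```

>>> jog_arm([
  {"grip": 1,"translation": [0,0,0.002],"twist": [0,0,0]},
  {"grip": 1,"translation": [0,0,0],"twist": [0,0,0]},
])

```text
clock: 38.68
eef_pos: [496.9, -243.2, 21.4]
tcp_rot: [3.142, 0.0, 2.354]
contact_force: [-0.3, -0.1, 0.3]
opening: 0.379
```

>>> jog_arm([
  {"grip": 1,"translation": [0,0,0.001],"twist": [0,0,0]},
  {"grip": 1,"translation": [0,0,0],"twist": [0,0,0]},
])

```text
clock: 38.85
eef_pos: [496.9, -243.2, 20.5]
tcp_rot: [3.142, 0.0, 2.354]
contact_force: [0.2, -0.3, -0.3]
opening: 0.375
```

>>> jog_arm([
  {"grip": 1,"translation": [0,0,0.001],"twist": [0,0,0]},
  {"grip": 1,"translation": [0,0,0],"twist": [0,0,0]},
])

```text
clock: 39.02
eef_pos: [497.1, -243.3, 19.8]
tcp_rot: [3.141, 0.0, 2.354]
contact_force: [-0.5, 1.0, 1.9]
opening: 0.379
```

Touching (1.9 N). I release, rise and back away.

>>> jog_arm([
  {"grip": -0.1,"translation": [0,0,0],"twist": [0,0,0]},
  {"grip": -0.3,"translation": [0,0,0],"twist": [0,0,0]},
  {"grip": -0.3,"translation": [0,0,0],"twist": [0,0,0]},
  {"grip": -0.3,"translation": [0,0,-0.015],"twist": [0,0,0]},
  {"grip": -0.3,"translation": [0,0,-0.03],"twist": [0,0,0]},
  {"grip": -0.3,"translation": [0,0,-0.04],"twist": [0,0,0]},
  {"grip": -0.3,"translation": [0.03,0.02,-0.02],"twist": [0,0,0]},
  {"grip": -0.3,"translation": [0.03,0.02,0],"twist": [0,0,0]},
  {"grip": -0.3,"translation": [0.03,0.02,0],"twist": [0,0,0]},
  {"grip": -0.3,"translation": [0.03,0.02,0],"twist": [0,0,0]},
])

```text
clock: 39.85
eef_pos: [468.6, -100.6, 125.1]
tcp_rot: [3.141, 0.001, 2.353]
contact_force: [0.3, 0.1, -0.3]
opening: 0.65
```

>>> jog_arm([
  {"grip": -0.3,"translation": [0.03,0.02,0],"twist": [0,0,0]},
  {"grip": -0.3,"translation": [0.03,0.02,0],"twist": [0,0,0]},
  {"grip": -0.3,"translation": [0.03,0.02,0],"twist": [0,0,0]},
  {"grip": -0.3,"translation": [0.03,0.02,0],"twist": [0,0,0]},
  {"grip": -0.3,"translation": [0.03,0.02,0],"twist": [0,0,0]},
  {"grip": -0.3,"translation": [0.03,0.02,0],"twist": [0,0,0]},
  {"grip": -0.3,"translation": [0.03,0.02,0],"twist": [0,0,0]},
  {"grip": -0.3,"translation": [0,0,0],"twist": [0,0,0]},
  {"grip": -0.3,"translation": [0,0,0],"twist": [0,0,0]},
])

```text
clock: 40.6
eef_pos: [419.5, 147.6, 124.5]
tcp_rot: [3.141, 0.0, 2.358]
contact_force: [0.0, -0.2, -0.6]
opening: 0.652
```

Run:
```python
from h import *
im=[]
for n,sl in (("top",np.s_[150:280,375:505]),("side",np.s_[210:390,200:380])):
    p,d=r.grab_frame(n);np.savez(n+"11.npz",p=p,d=d);a=p[sl];im.append(cv2.resize(a,(400,400),interpolation=cv2.INTER_CUBIC))
cv2.imwrite("pics/a12.png",np.hstack(im)[...,::-1])
p=np.load("top11.npz")["p"];W=cloud("top",np.load("top11.npz")["d"])
for z0,z1,nm in((34,46,"stud plate+"),(22,31,"B"),(10,19,"A")):
    m=(abs(W[...,0]-576)<60)&(abs(W[...,1]+322)<60)&(W[...,2]>z0)&(W[...,2]<z1)
    Q=W[m];c,s=np.cos(2.35),np.sin(2.35);u=(Q[:,:2]-[547.1,-294.6])@np.array([[c,-s],[s,c]])
    print(nm,len(Q),"tray frame",np.percentile(u,[1,99],axis=0).round(1).tolist())
a=np.load("top0.npz")["p"].astype(int);b=p.astype(int)
D=abs(a-b).sum(-1)>60
for nm,(u,v) in dict(uneven=(222,260),tee=(292,178),sand=(280,110),tin=(382,128)).items(): print(nm,D[v-20:v+20,u-20:u+20].sum())
delta(0,0,0)
```

```text
stud plate+ 1050 tray frame [[-81.8, -45.4], [5.9, 40.2]]
B 465 tray frame [[-81.8, -36.5], [7.2, 41.8]]
A 180 tray frame [[-112.7, -72.9], [34.8, 74.5]]
uneven 1192
tee 1116
sand 1023
tin 408
pos [419.8 145.7 124.5] rot [-3.141  0.     2.355] F [-0.1 -0.1 -0.2] op 0.648 t 40.7 q6 -0.45
tool-frame delta mm (before turn) [ 193.4 -400.1  124.5] rows>= 12
```

View pics/a12.png

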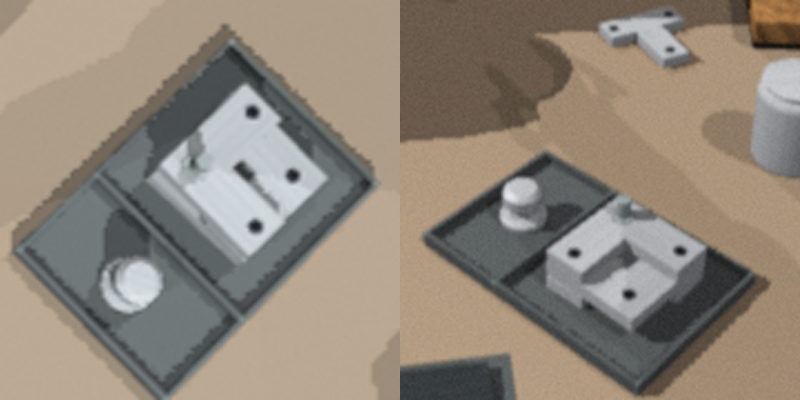

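Run:
```python
from h import *
im=[]
sq=rect(88,88)
for n,sl in (("top",(150,280,375,505)),("side",(235,370,240,375))):
    p=np.load(n+"11.npz")["p"];a=p[sl[0]:sl[1],sl[2]:sl[3]];k=3;b=np.ascontiguousarray(cv2.resize(a,None,fx=k,fy=k,interpolation=cv2.INTER_CUBIC))
    off=np.zeros(2) if n=="top" else proj(n,[579.5,-318,40])[0]*0
    for poly,z,c in ((xf(L,(576.5,-285.5,-2.362)),40,(255,0,0)),(xf(L,(576.1,-359.0,.7796)),28,(0,255,0))):
        q=proj(n,np.c_[poly+([0,0] if n=="top" else [3,3]),np.full(6,z)])
        q=((q-[sl[2],sl[0]]+.5)*k-.5)
        cv2.polylines(b,[np.round(q*16).astype(np.int32)],True,c,1,cv2.LINE_AA,4)
    im.append(b)
h=min(i.shape[0] for i in im);cv2.imwrite("pics/a13.png",np.hstack([i[:h] for i in im])[...,::-1])
```

```text
(no output)
```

View pics/a13.png

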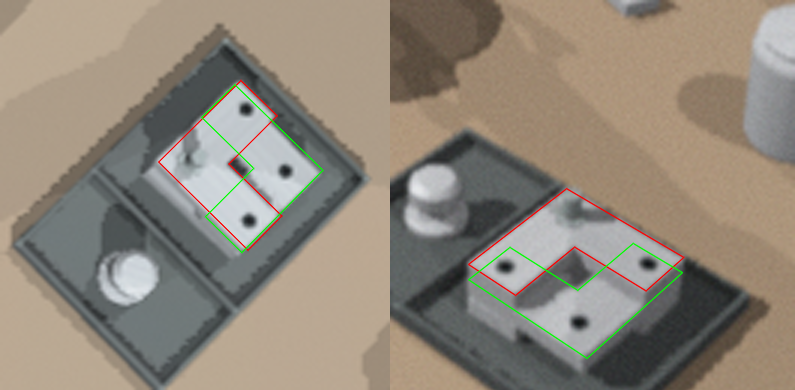

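The outlines (red stud plate, green B) match the predicted poses within about a pixel. The pile is square, the knob is upright and the arm is clear, so I hand in.

```bash
python3 -c "
from rig import r
print(r.sign_off())"
```

```text
the job is handed in; nothing more can be done
None
```

The hardware is packed in the tray and I handed the job in at about 41 s of the 99 s allowed.

**What I did**
- **Pile:** plate A is at the bottom of the square bay, plate B on it turned half round, and the stud plate on top turned half round again. I squeezed each plate on both arms before lifting it, so its position in the gripper was known.
- **Knob:** the silver one stands on its foot in the middle of the narrow bay.

**Last checks**
- **Square outline:** the stud plate and B matched their planned outlines within about a pixel (about 2 mm) in both views. I had shifted the side-view outlines 3 mm in x and y to allow for that camera's offset.
- **Bottom plate:** in the top view plate A came out within 0.6 mm of where the robot had put it.
- **Knob and arm:** the knob is upright, and the arm was clear of everything at hand-in.

**Checks that disagreed or failed**
- **Side camera:** it read about 3–5 mm off from the top one, so I relied on the top view for positions.
- **Plate A from the side:** its fit in the tray was off by about 13 mm, so I ignored it.
- **Depth slice for A:** in the finished pile it picked up the tray walls, so it says nothing about A.
- **Parts to leave alone:** my before-and-after image comparison was inconclusive, because the arm and its shadows had moved. I never gripped or knowingly touched any of them.

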